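Put the sorting station's things back on their silhouettes

ROBOT

A 6-joint arm with a two-finger parallel gripper is mounted at the origin on the work surface. World frame = base frame: x ahead of the robot, y to its left, z up, the work surface at z = 0. Lengths are in m, angles in rad, forces in N, time in s.
With the tool pointing down it reaches from about 0.4 to 0.925 m from the base axis. Payload 12.5 kg.
Tool frame: the origin (TCP) lies on the centre line of the jaws, within the pads' length; the fingertips stand 22 mm ahead of it and the grasp point (between the pads) lies 3 mm ahead of it; z points along the fingers, y is the direction in which the jaws open and shut (so a half turn about z gives the same grasp; the last joint's range is limited). The gripper opens to 95 mm and grips with 3 to 60 N. Pads are 20 mm wide; open, the fingers measure 119 mm over their backs; the gripper's body (75 mm by 180 mm) begins 59 mm behind the grasp point.
Start: joints at [1.027, 0.491, 1.559, -0, 1.092, -0.106], TCP at [0.265, 0.566, 0.237] pointing down, gripper open.
Joint ranges: [-3.1, 3.1], [-0.84, 2.19], [0.05, 2.79], [-1.13, 4.28], [0.06, 2.93], [-2.69, 2.69]. Speed limits (rad/s): [2.22, 2.22, 2.79, 3.14, 3.14, 3.14].

INTERFACE

Orientations are given as a 3x3 rotation matrix whose columns are the frame's x, y, z axes.
In Python, from workcell import env gives the robot as it stands.
- The arm moves only by the tool arm_command, never from a script. Its argument "motion" is one flat list of numbers, 5 for each row, row after row: the opening, from 0 (shut) to 1 (fully open), then the shift along the tool's x, y, z in m, then the turn about the tool's z in degrees. In form: [grip, tx, ty, tz, turn, grip, tx, ty, tz, turn, ...]. A call has 1 to 10 rows; each row shifts and turns the pose as measured when the row begins, along the tool's axes as they then stand; what a row does not reach is not made up. A row lasts 1/12 s, in which the tool goes at most 41.7 mm and 7.16 degrees, less where a joint would pass 70% of its speed; a pose out of reach is approached as far as the arm can. A call is refused whole if a number of a shift passes 0.0417 or a number of a turn 7.16, either way. A call with a gripper value outside its range is refused whole. The fingers move at their own pace and stop on an object; "squeeze" is the grip in N (left out, the last holds). Time passes only in rows, so rows that do not move let the fingers close. It gives the time, the measured TCP pose, the force and the opening at its end, in the units of the state.
- env.get_obs(): the state, without advancing time (a new reading comes with each control period).
- env.snapshot(name): name is "scene" or "top" or "wrist"; returns (picture, depth): 400x640x3 uint8, red, green, blue; 400x640 float32, m along the optical axis (not along the pixel's ray), 0 where there is no reading.
- env.calibration(name): a dict with "fovy" (degrees; the focal length in pixels is half the picture's height over the tangent of half this angle, whatever the lens; pixels are square), "cx", "cy" (the principal point, pixels), "dist" ([k1, k2, p1, p2, k3] as OpenCV has them; the pictures are not rectified), "rvec" (rotation vector, rad) and "tvec" (3), from world to camera coordinates, as OpenCV has them; the wrist camera has in their place "tool_from_camera" (4x4, takes a point from camera to tool coordinates, whose origin is the TCP and whose axes are the flange's). Camera axes: x right, y down, z forward; pixel columns grow to the right and rows downward; lengths in m; the calibration is good to about 2 mm. A picture is of the moment at which its call begins: read the wrist's pose just before it. calibration takes no time and is no camera call.
- env.close_job(): hands the job in, once; it reports no verdict.
Trained networks look in the newest picture that a camera, given by its name, has taken for a name from the list of things; names that differ only in an ending like _2 or _b are one class to them, and where a whole thing is asked for, a point or a joint stands for the part that bears it (a point fixed in the world has none). Each returns a list of dicts, best first, with "score" (0 to 1); they miss things now and then, are a little off and sometimes report something else, mostly with a low value. They report only what shows in the picture. A call takes as long as a camera call. They do not tell look-alikes from the thing itself.
- env.regions_of(camera, thing): "mask" (400x640 bool, what is visible of it) and "bbox" ([left, top, right, bottom] in pixels, round what is visible of it).
The state is a dict: "time_s": time; "joint_pos": joint angles; "qd": joint speeds; "tau": joint torques, N m; "ee_pos": TCP position; "tcp_rot": TCP orientation; "contact_force": force on the tool from outside, world axes, zero at the start; "moment": the same for the moment, N m; "width": finger opening in m.
Only numpy, scipy, OpenCV 4.12 (cv2) and the standard library are available. Lean on these libraries where they do the work, as an engineer would, in place of code of your own. Each camera call takes 0.05 s, during which the arm holds its last target. There are 200 camera calls.

TASK

Tidy the sorting table for the next shift: put the two amber jars, the red scoop and the hand magnet each on the plywood pad whose dark silhouette has its shape and size, covering the silhouette. Stand the jars upright; lay the scoop and the magnet flat on their undersides and turned as the silhouettes are, the scoop's handle over the handle of its silhouette. Leave the tray of flattened bottles and the brush where they are.

Things in the scene. Friction and masses are not known exactly. Their poses are not given: they have to be found in the camera images.
- jar_wide_mid (a point): centre of the wide amber glass jar with a brass-coloured lid, standing upright: body 62 mm in diameter, 70 mm high in all; the point is on its axis, half-way up (35 mm above its underside); z along its axis, up. Loose, about 0.2 kg
- jar_slim_mid (a point): centre of the slim amber glass jar with a brass-coloured lid, standing upright: body 42 mm in diameter, 80 mm high in all; the point is on its axis, half-way up (40 mm above its underside); z along its axis, up. Loose, about 0.14 kg
- scoop_grip (a point): grip point of the red plastic scoop, lying flat, open side up: 150 mm long in all, of which half is a straight handle 22 mm wide and 24 mm high and half an open tray-like bowl 56 mm wide and 34 mm high. The point is inside the handle, half-way up (12 mm above the underside), 35 mm from the scoop's mid-length (where handle and bowl meet) and 40 mm from the handle's end; x points along the scoop from the handle to the bowl, z up. Loose, about 0.08 kg, balances near mid-length
- magnet_grip (a point): grip point of the hand magnet for picking out steel: dark steel block 90 x 44 x 20 mm lying flat, with a black bridge handle on top, whose bar is 78 mm long, 16 mm wide and 16 mm high, with 24 mm of free space between block and bar. The point is the centre of the bar, over the block's centre, 52 mm above the underside (60 mm high in all); x along the block and bar, z up. Loose, about 0.45 kg; it does not pull on anything here
- pad_wide: fixed plywood board 110 x 110 mm, 6 mm thick, lying on the table (its top 6 mm above the table), with a dark inlaid silhouette flush in its top: a disc 66 mm in diameter, for the wide jar. Origin: under the centre of board and silhouette, at table height; z up
- pad_slim: fixed plywood board 110 x 110 mm, 6 mm thick, lying on the table (its top 6 mm above the table), with a dark inlaid silhouette flush in its top: a disc 44 mm in diameter, for the slim jar. Origin: under the centre of board and silhouette, at table height; z up
- pad_scoop: fixed plywood board 165 x 80 mm, 6 mm thick, lying on the table (its top 6 mm above the table), with a dark inlaid silhouette flush in its top: the scoop's shape from above, 152 mm long, a narrow handle half (24 mm wide) towards -x and a wide bowl half (58 mm wide) towards +x. Origin: under the centre of board and silhouette, at table height; z up. With the scoop in place its mid-length lies over this origin, its grip point 35 mm towards -x
- pad_magnet: fixed plywood board 115 x 75 mm, 6 mm thick, lying on the table (its top 6 mm above the table), with a dark inlaid silhouette flush in its top: a rectangle 92 x 46 mm, long side along x, for the magnet; either way round is right. Origin: under the centre of board and silhouette, at table height; z up
- bottle_tray: bystander beyond the work: grey tray 140 x 460 mm, 29 mm high, with four flattened yellow detergent bottles in a row; origin under its centre; long side along y. Loose; leave it alone
- brush: bystander at the robot's right: a hand brush lying on the table, along its x, handle to -x; origin under its middle. Loose; leave it alone
There are look-alikes about, which are no part of the job. Leave any green or purple look-alike of the part that bears jar_slim_mid alone.

How it is judged:
At the end, for the whole second after the job is handed in: Each thing flat or upright (0.1 rad) on its own pad, height within 5 mm, at rest: jars and magnet centred within 12 mm, the scoop's grip point within 13 mm along and across; magnet and scoop turned within 0.22 rad of the silhouette, scoop handle over handle (horizontal distance between jar_wide_mid and pad_wide below 0.012 m and height (world z) of jar_wide_mid between 0.036 and 0.046 m and angle between each of jar_wide_mid, jar_slim_mid, magnet_grip, scoop_grip's own z axis and vertical below 0.1 rad and horizontal distance between jar_slim_mid and pad_slim below 0.012 m and height (world z) of jar_slim_mid between 0.041 and 0.051 m and horizontal distance between magnet_grip and pad_magnet below 0.012 m and angle between the x axis of magnet_grip and the x axis of pad_magnet, either way round below 0.22 rad and height (world z) of magnet_grip between 0.053 and 0.063 m and x of scoop_grip in the frame of pad_scoop between -0.048 and -0.022 m and y of scoop_grip in the frame of pad_scoop between -0.013 and 0.013 m and x of pad_scoop in the frame of scoop_grip between 0.022 and 0.048 m and angle between the x axis of scoop_grip and the x axis of pad_scoop, either way round below 0.22 rad and height (world z) of scoop_grip between 0.013 and 0.023 m and linear speed of each of jar_wide, jar_slim, magnet, scoop below 0.02 m/s); the robot touches nothing.
It fails at once if the tray of flattened bottles is shifted by more than 25 mm (distance of bottle_tray from where it was at the start of the episode above 0.025 m).
It fails at once if the brush is shifted by more than 25 mm (distance of brush from where it was at the start of the episode above 0.025 m).
It also fails if it takes over 115 s, if anything falls off the work surface, if the arm or the gripper's body presses on something with over 40 N, if the wrist force passes 120 N, or if a joint passes its speed limit or range.

## Working session

There is one attempt and no reset: what is moved stays moved. The work goes in short steps, Python scripts to look and compute and a tool call to move; the robot and the scene stay as the last step left them, time stands still between calls to the robot, and variables do not carry over. Pictures are saved under pics/ and viewed, about 12 in all and at most 16, crops included, and the job is handed in when it is done.

Besides the shell and the picture viewer there is one more tool, called by a JSON object that holds its "name" and its "arguments", one argument or row to a line. arm_command: Moves the arm, as the interface text tells. Its arguments: {"type":"object","properties":{"motion":{"type":"array","items":{"type":"number"}},"squeeze":{"type":"number"}},"required":["motion"]}

```bash
mkdir -p pics; ls
cat > h.py <<'E'
from workcell import env
import numpy as np, cv2
def save(n,img): cv2.imwrite(f'pics/{n}.png',cv2.cvtColor(img,cv2.COLOR_RGB2BGR))
def cam(name,obs=None):
    c=env.calibration(name); f=200/np.tan(np.radians(c['fovy'])/2)
    K=np.array([[f,0,c['cx']],[0,f,c['cy']],[0,0,1]])
    if 'rvec' in c:
        R=cv2.Rodrigues(np.array(c['rvec'],float))[0]; t=np.array(c['tvec'],float).ravel()
        Rw=R.T; tw=-R.T@t
    else:
        T=np.array(c['tool_from_camera']); Rt=np.array(obs['tcp_rot']).reshape(3,3)
        Rw=Rt@T[:3,:3]; tw=Rt@T[:3,3]+np.array(obs['ee_pos'])
    return K,np.array(c['dist'],float),Rw,tw
def world(name,uv,depth,obs=None):
    K,D,R,t=cam(name,obs); uv=np.asarray(uv,float).reshape(-1,2)
    n=cv2.undistortPoints(uv.reshape(-1,1,2),K,D).reshape(-1,2)
    return (np.c_[n,np.ones(len(n))]*np.asarray(depth).reshape(-1,1))@R.T+t
def onplane(name,uv,z,obs=None):
    K,D,R,t=cam(name,obs); uv=np.asarray(uv,float).reshape(-1,2)
    n=cv2.undistortPoints(uv.reshape(-1,1,2),K,D).reshape(-1,2)
    d=np.c_[n,np.ones(len(n))]@R.T
    return t+d*((z-t[2])/d[:,2:])
def maskpts(name,m,dep,obs=None):
    v,u=np.nonzero(m&(dep>0)); return world(name,np.c_[u,v],dep[v,u],obs),np.c_[u,v]
E
python3 - <<'E'
from h import *
for n in ['top','scene']:
    img,d=env.snapshot(n); save(n+'0',img)
    np.savez(n+'0.npz',img=img,d=d)
    for th in ['jar_wide_mid','jar_slim_mid','scoop_grip','magnet_grip','pad_wide','pad_slim','pad_scoop','pad_magnet','bottle_tray','brush']:
        for r in env.regions_of(n,th)[:4]:
            P,_=maskpts(n,r['mask'],d)
            if len(P)<5: continue
            rect=cv2.minAreaRect(P[:,:2].astype(np.float32)*1000)
            print(n,th,round(r['score'],2),np.array(r['bbox']).round(),'med',np.median(P,0).round(3),'zmax',np.percentile(P[:,2],95).round(3),'rect',np.round(rect[0]),np.round(rect[1]),round(rect[2]))
o=env.get_obs(); print(o['time_s'],o['ee_pos'],np.round(o['tcp_rot'],3),o['width'])
E
```

```text
pics
top jar_wide_mid 0.6 [174. 198. 201. 218.] med [0.602 0.32  0.067] zmax 0.074 rect [605. 339.] [86. 62.] 80
top jar_slim_mid 0.62 [311. 203. 323. 215.] med [ 0.606 -0.103  0.08 ] zmax 0.084 rect [ 606. -103.] [33. 33.] 90
top jar_slim_mid 0.59 [335. 218. 351. 231.] med [ 0.553 -0.194  0.08 ] zmax 0.085 rect [ 554. -195.] [39. 37.] 0
top jar_slim_mid 0.57 [334. 192. 352. 201.] med [ 0.645 -0.186  0.079] zmax 0.085 rect [ 646. -187.] [37. 35.] 1
top jar_slim_mid 0.44 [284. 214. 299. 232.] med [ 0.561 -0.018  0.079] zmax 0.084 rect [562. -17.] [38. 42.] 90
top scoop_grip 0.95 [181. 232. 201. 277.] med [0.431 0.324 0.009] zmax 0.033 rect [450. 317.] [ 66. 150.] 74
top magnet_grip 0.72 [369. 193. 387. 222.] med [ 0.609 -0.298  0.022] zmax 0.063 rect [ 609. -303.] [86. 47.] 14
top magnet_grip 0.56 [299. 240. 336. 275.] med [ 0.45  -0.098  0.006] zmax 0.011 rect [450. -98.] [111. 112.] 6
top magnet_grip 0.28 [176. 201. 202. 220.] med [0.602 0.319 0.068] zmax 0.074 rect [601. 326.] [55. 59.] 12
top pad_wide 0.83 [299. 238. 336. 272.] med [ 0.45  -0.098  0.006] zmax 0.011 rect [450. -98.
[... 1890 characters left out ...]
[205. 130.] 18
scene pad_slim 0.72 [300. 150. 348. 170.] med [ 0.452 -0.316  0.006] zmax 0.008 rect [ 468. -276.] [214. 142.] 71
scene pad_scoop 0.81 [351. 239. 421. 293.] med [0.601 0.118 0.007] zmax 0.009 rect [596. 113.] [166.  85.] 5
scene pad_magnet 0.95 [401. 220. 459. 254.] med [0.452 0.112 0.007] zmax 0.009 rect [443. 108.] [ 87. 127.] 75
scene bottle_tray 0.6 [217. 205. 394. 376.] med [0.79  0.087 0.021] zmax 0.03 rect [777.  12.] [158. 490.] 2
scene brush 0.59 [262. 122. 296. 150.] med [ 0.503 -0.504  0.017] zmax 0.021 rect [ 476. -526.] [196.  44.] 31
1.1 [0.26492923 0.56606838 0.23666415] [[-0.906  0.424  0.   ]
 [ 0.424  0.906  0.   ]
 [ 0.     0.    -1.   ]] 0.09521905397258268
```

Run:
```python
import cv2
a=cv2.imread('pics/top0.png')[120:290,160:470]; cv2.imwrite('pics/t1.png',cv2.resize(a,None,fx=2.5,fy=2.5,interpolation=cv2.INTER_CUBIC))
```

```text
(no output)
```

View pics/t1.png

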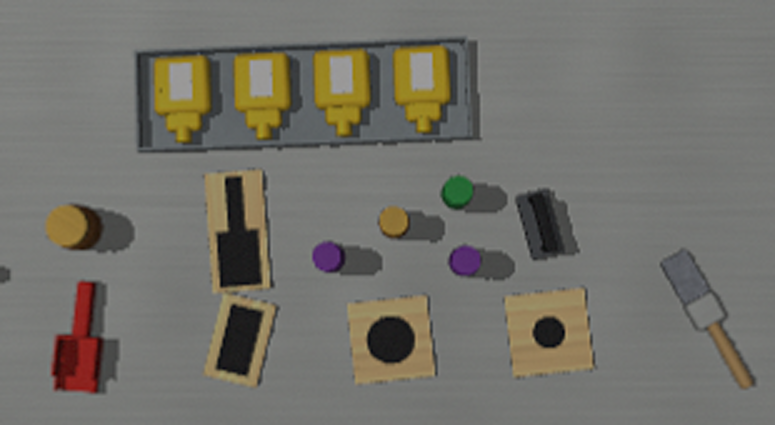

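View pics/scene0.png

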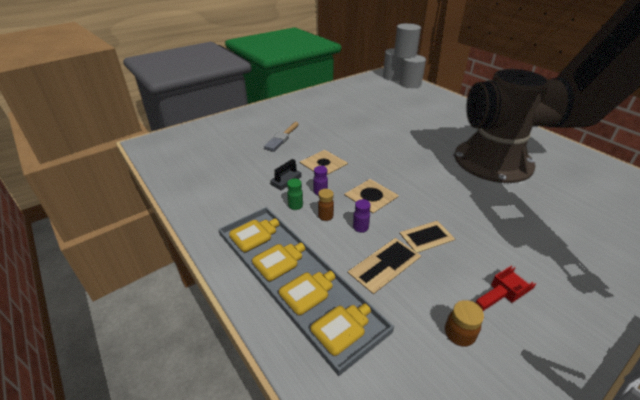

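Top view: the amber slim jar is at about (395,221) in the enlarged crop, between green and purple look-alikes. The wide jar is at (73,226), with the scoop below it and its handle pointing away. All four pads are found. I'll start with the wide jar and move above it.

{"name": "arm_command", "arguments": {
  "motion": [1, -0.041, -0.008, 0, 0, 1, -0.041, -0.008, 0, 0, 1, -0.041, -0.008, 0, 0, 1, -0.041, -0.008, 0, 0, 1, -0.041, -0.008, 0, 0, 1, -0.041, -0.008, 0, 0, 1, -0.041, -0.008, 0, 0, 1, -0.041, -0.008, 0, 0, 1, -0.041, -0.008, 0, 0, 1, -0.041, -0.008, 0, 0]
}}

```text
time_s: 1.93
ee_pos: [0.6006, 0.3229, 0.237]
tcp_rot: [[-0.911, 0.413, 0.0], [0.413, 0.911, 0.002], [0.001, 0.002, -1.0]]
contact_force: [-0.4, 1.1, -0.2]
width: 0.0951
```

```bash
cat >> h.py <<'E'
def go(x,y,z,ang=None):
    """shift in tool axes to world target; turn (deg) bringing jaw axis to ang (mod 180)"""
    o=env.get_obs(); R=np.array(o['tcp_rot']).reshape(3,3); d=R.T@(np.array([x,y,z])-o['ee_pos'])
    a=np.degrees(np.arctan2(R[1,1],R[0,1]))
    print('t',round(o['time_s'],2),'pos',np.round(o['ee_pos'],4),'jaw',round(a,1),'q1,q6',np.degrees(o['joint_pos'][0]).round(1),np.degrees(o['joint_pos'][5]).round(1),'w',round(o['width'],4),'F',np.round(o['contact_force'],1))
    t=0
    if ang is not None: t=-((ang-a+90)%180-90)
    print(' target',x,y,z,ang,'-> shift',np.round(d,4),'turn',round(t,1))
    if ang is not None:
        b=np.radians(a-t); Y=np.array([np.cos(b),np.sin(b),0]);X=np.array([-Y[1],Y[0],0])
        D=np.array([x,y,z])-o['ee_pos']; print(' shift after turn',np.round([D@X,D@Y,-D[2]],4))
def look(names,tag=None,zs={}):
    o=env.get_obs(); img,d=env.snapshot('wrist')
    if tag: save(tag,img)
    for th in names:
        for r in env.regions_of('wrist',th)[:4]:
            P,uv=maskpts('wrist',r['mask'],d,o)
            if len(P)<20: continue
            hi=np.percentile(P[:,2],95); T=P[P[:,2]>hi-0.008]
            f=lambda Q:[np.round(np.array(v),1) for v in cv2.minAreaRect(Q[:,:2].astype(np.float32)*1000)]
            c=img[uv[:,1],uv[:,0]].mean(0).round()
            k=cv2.minEnclosingCircle(T[:,:2].astype(np.float32)*1000)
            print(th,round(r['score'],2),np.round(r['bbox']),'top z',hi.round(3),'rect all',*f(P),'| top',*f(T),'circ',np.round(k[0],1),round(k[1],1),'rgb',c)
    return img,d,o
E
python3 - <<'E'
from h import *
img,d,o=look(['jar_wide_mid','scoop_grip'],'w1'); go(.602,.322,.237)
E
```

```text
scoop_grip 0.77 [222.   0. 298. 134.] top z 0.035 rect all [451.6 320.3] [ 63.5 154.1] 85.5 | top [459.6 322.6] [ 56.5 121.4] 84.9 circ [456.9 323.4] 63.4 rgb [177.  17.   6.]
scoop_grip 0.21 [ 76.  88. 166. 189.] top z 0.009 rect all [446.6 107.9] [ 81.1 115.9] 75.7 | top [446.6 107.7] [ 81.1 115.7] 76.0 circ [447.2 109.2] 67.3 rgb [130. 120.  94.]
t 2.08 pos [0.6011 0.3222 0.2362] jaw 65.4 q1,q6 22.6 -42.9 w 0.0949 F [-0.8  0.4 -0.8]
 target 0.602 0.322 0.237 None -> shift [-0.0009  0.0002 -0.0008] turn 0
```

View pics/w1.png

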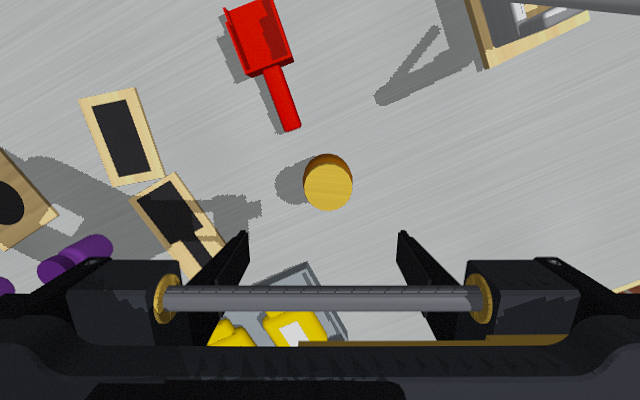

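The wrist picture shows the jar's lid at about (328,187), in front of the fingers. The scoop is above it, with the handle tip at (290,128). I'll fit the lid and the silhouettes by colour and depth.

Run:
```python
from h import *
o=env.get_obs(); img,d=env.snapshot('wrist')
b=np.zeros(d.shape,bool); b[140:225,290:370]=1
P,uv=maskpts('wrist',b,d,o); T=P[(P[:,2]>.064)&(P[:,2]<.08)]
k=cv2.minEnclosingCircle(T[:,:2].astype(np.float32)*1000); print('lid',T.mean(0).round(4),k,cv2.minAreaRect(T[:,:2].astype(np.float32)*1000))
x,y=T.mean(0)[:2]
go(round(x,4),round(y,4),.043)
# silhouettes in top picture
z=np.load('top0.npz'); I=z['img']
for n,(u0,v0,u1,v1) in dict(wide=(299,238,336,272),slim=(360,237,397,272),scoop=(242,188,268,234),mag=(241,240,274,273)).items():
    g=I[v0-2:v1+2,u0-2:u1+2].max(2); m=np.uint8(g<75)
    nl,lab,st,c=cv2.connectedComponentsWithStats(m); cand=[i for i in range(1,nl) if st[i,0]>0 and st[i,1]>0 and st[i,0]+st[i,2]<m.shape[1]]
    i=max(cand,key=lambda i:st[i,4]); v,u=np.nonzero(lab==i)
    W=onplane('top',np.c_[u+u0-2,v+v0-2],.006)
    print(n,'mean',W.mean(0).round(4),'rect',cv2.minAreaRect(W[:,:2].astype(np.float32)*1000))
```

```text
lid [0.6    0.3297 0.0714] ((600.8970336914062, 329.3887634277344), 27.241809844970703) ((600.6522216796875, 329.3154602050781), (53.664459228515625, 53.5155029296875), 19.35114097595215)
t 2.13 pos [0.5997 0.3234 0.2364] jaw 65.5 q1,q6 22.7 -42.8 w 0.0953 F [-0.8  1.3 -0.1]
 target 0.6 0.3297 0.043 None -> shift [0.0021 0.0055 0.1934] turn 0
wide mean [ 0.4483 -0.0977  0.006 ] rect ((448.38824462890625, -97.95184326171875), (61.323936462402344, 57.44452667236328), 89.85148620605469)
slim mean [ 0.4579 -0.3125  0.006 ] rect ((458.1025390625, -312.0831604003906), (40.734317779541016, 37.1145133972168), 89.90703582763672)
scoop mean [0.5812 0.1121 0.006 ] rect ((596.7651977539062, 112.9354248046875), (148.4124298095703, 56.37248611450195), 4.205102443695068)
mag mean [0.4483 0.1086 0.006 ] rect ((448.5416259765625, 108.42510986328125), (44.0107536315918, 88.3470458984375), 76.37870025634766)
```

{"name": "arm_command", "arguments": {
  "motion": [1, 0.002, 0.005, 0.01, 0, 1, 0, 0, 0.038, 0, 1, 0, 0, 0.038, 0, 1, 0, 0, 0.038, 0, 1, 0, 0, 0.038, 0, 1, 0, 0, 0.03, 0, 1, 0, 0, 0, 0, 0.3, 0, 0, 0, 0, 0.3, 0, 0, 0, 0, 0.3, 0, 0, 0, 0],
  "squeeze": 20
}}

```text
time_s: 2.97
ee_pos: [0.5917, 0.3429, 0.0398]
tcp_rot: [[-0.916, 0.401, 0.005], [0.401, 0.916, 0.006], [-0.002, 0.008, -1.0]]
contact_force: [0.2, 0.2, 0.0]
width: 0.0802
```

{"name": "arm_command", "arguments": {
  "motion": [0.3, 0, 0, 0, 0, 0.3, 0, 0, 0, 0, 0.3, 0, 0, 0, 0, 0.3, 0, 0, 0, 0]
}}

```text
time_s: 3.3
ee_pos: [0.5931, 0.3442, 0.0459]
tcp_rot: [[-0.916, 0.401, 0.012], [0.401, 0.916, 0.009], [-0.007, 0.013, -1.0]]
contact_force: [-0.0, 0.2, -2.4]
width: 0.06
```

Run:
```python
from h import *
go(.449,-.098,.14)
```

```text
t 3.3 pos [0.5931 0.3442 0.0459] jaw 66.4 q1,q6 24.5 -42.0 w 0.06 F [-0.   0.2 -2.4]
 target 0.449 -0.098 0.14 None -> shift [-0.0459 -0.4616 -0.0999] turn 0
```

Run:
```python
from h import *
o=env.get_obs(); img,d=env.snapshot('wrist'); save('w2',img)
P,uv=maskpts('wrist',np.ones(d.shape,bool),d,o)
R=np.array(o['tcp_rot']); L=(P-o['ee_pos'])@R
s=(abs(L[:,0])<.06)&(abs(L[:,1])<.035)&(L[:,2]<.03)&(img[uv[:,1],uv[:,0],0].astype(int)>img[uv[:,1],uv[:,0],2]+40)
print(s.sum()); L=L[s]; top=L[L[:,2]<np.percentile(L[:,2],5)+.006]; print('top local',top.mean(0).round(4),cv2.minEnclosingCircle(top[:,:2].astype(np.float32)*1000))
for i in range(3): go(.449,-.098,.14)
```

```text
10456
top local [ 0.0209  0.0078 -0.0835] ((23.902915954589844, 1.6886920928955078), 33.52947235107422)
t 3.35 pos [0.5931 0.3442 0.0459] jaw 66.4 q1,q6 24.5 -42.0 w 0.0598 F [-0.3 -0.2 -2.3]
 target 0.449 -0.098 0.14 None -> shift [-0.0458 -0.4616 -0.0999] turn 0
t 3.35 pos [0.5931 0.3442 0.0459] jaw 66.4 q1,q6 24.5 -42.0 w 0.0598 F [-0.3 -0.2 -2.3]
 target 0.449 -0.098 0.14 None -> shift [-0.0458 -0.4616 -0.0999] turn 0
t 3.35 pos [0.5931 0.3442 0.0459] jaw 66.4 q1,q6 24.5 -42.0 w 0.0598 F [-0.3 -0.2 -2.3]
 target 0.449 -0.098 0.14 None -> shift [-0.0458 -0.4616 -0.0999] turn 0
```

View pics/w2.png

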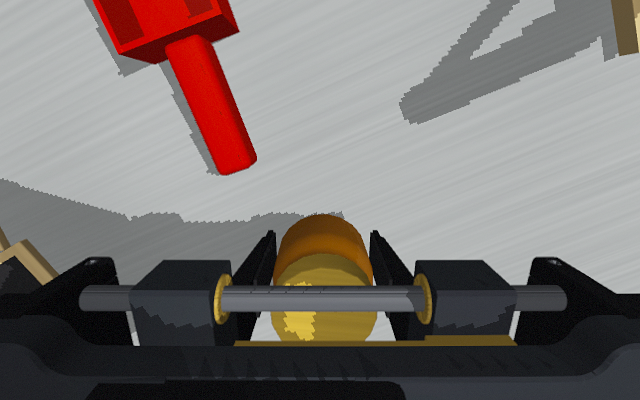

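```bash
cat >> h.py <<'E'
def heldlid(zlo=-.05,zhi=-.005):
    o=env.get_obs(); img,d=env.snapshot('wrist'); P,uv=maskpts('wrist',np.ones(d.shape,bool),d,o)
    L=(P-o['ee_pos'])@np.array(o['tcp_rot']); c=img[uv[:,1],uv[:,0]].astype(int)
    s=(abs(L[:,0])<.05)&(abs(L[:,1])<.033)&(L[:,2]<zhi)&(L[:,2]>zlo)&(c[:,0]>c[:,2]+40)
    L=L[s]; h,e=np.histogram(L[:,2],30); zz=e[h.argmax()]; T=L[abs(L[:,2]-zz)<.004]
    A=np.c_[T[:,:2],np.ones(len(T))]; print('n',len(T),'local mean',T.mean(0).round(4),'extents',T.min(0).round(4),T.max(0).round(4),'plane',np.linalg.lstsq(A,T[:,2],rcond=None)[0].round(3),'circ',cv2.minEnclosingCircle(T[:,:2].astype(np.float32)*1000))
E
python3 - <<'E'
from h import *
heldlid()
E
```

```text
n 4185 local mean [-0.0128  0.0002 -0.0264] extents [-0.0323 -0.0263 -0.0289] [ 0.0118  0.0271 -0.0233] plane [-0.001  0.013 -0.026] circ ((-14.998991966247559, 0.5349043011665344), 27.3951358795166)
```

{"name": "arm_command", "arguments": {
  "motion": [0.3, 0, 0, -0.03, 0, 0.3, 0, 0, -0.03, 0, 0.3, 0, 0, -0.03, 0, 0.3, 0, 0, 0, 0]
}}

```text
time_s: 3.73
ee_pos: [0.5912, 0.3424, 0.1362]
tcp_rot: [[-0.916, 0.401, 0.006], [0.401, 0.916, 0.007], [-0.003, 0.009, -1.0]]
contact_force: [0.3, -0.1, -1.9]
width: 0.0594
```

Run:
```python
from h import *
heldlid(); go(.449,-.098,.14)
```

```text
n 4241 local mean [-0.0126  0.0002 -0.0263] extents [-0.0322 -0.0263 -0.0289] [ 0.012   0.0271 -0.0225] plane [ 0.002  0.013 -0.026] circ ((-14.972349166870117, 0.30774709582328796), 27.21445083618164)
t 3.78 pos [0.5903 0.342  0.1335] jaw 66.3 q1,q6 24.5 -42.0 w 0.0599 F [-0.5  0.2 -3.1]
 target 0.449 -0.098 0.14 None -> shift [-0.0472 -0.4596 -0.0095] turn 0
```

{"name": "arm_command", "arguments": {
  "motion": [0.3, -0.003, -0.02, 0, 0, 0.3, -0.003, -0.04, 0, 0, 0.3, -0.003, -0.041, 0, 0, 0.3, -0.003, -0.041, 0, 0, 0.3, -0.003, -0.041, 0, 0, 0.3, -0.003, -0.041, 0, 0, 0.3, -0.003, -0.041, 0, 0, 0.3, -0.003, -0.041, 0, 0, 0.3, -0.003, -0.041, 0, 0, 0.3, -0.003, -0.041, 0, 0]
}}

```text
time_s: 4.62
ee_pos: [0.4561, -0.0257, 0.1213]
tcp_rot: [[-0.919, 0.393, -0.005], [0.393, 0.919, 0.007], [0.007, 0.004, -1.0]]
contact_force: [1.5, -0.2, -1.2]
width: 0.0601
```

{"name": "arm_command", "arguments": {
  "motion": [0.3, 0, -0.04, 0, 0, 0.3, 0, -0.02, 0, 0, 0.3, 0, 0, 0, 0]
}}

```text
time_s: 4.87
ee_pos: [0.4276, -0.0875, 0.1188]
tcp_rot: [[-0.917, 0.398, -0.009], [0.398, 0.917, 0.007], [0.011, 0.003, -1.0]]
contact_force: [-0.8, -0.5, -1.9]
width: 0.0598
```

Run:
```python
from h import *
heldlid(); go(.435,-.092,.09)
look(['pad_wide'],'w3')
```

```text
n 4220 local mean [-0.0127  0.0002 -0.0264] extents [-0.032  -0.0264 -0.0286] [ 0.0123  0.0271 -0.023 ] plane [ 0.     0.014 -0.026] circ ((-15.035064697265625, 0.7459585666656494), 27.576763153076172)
t 4.92 pos [ 0.428  -0.0865  0.1188] jaw 66.5 q1,q6 -20.2 -87.1 w 0.0598 F [ 0.2  1.  -2.2]
 target 0.435 -0.092 0.09 None -> shift [-0.0089 -0.0024  0.0287] turn 0
pad_wide 0.59 [238. 148. 396. 254.] top z 0.009 rect all [447.1 -98.9] [110.1 112.9] 6.0 | top [447.1 -98.8] [110.1 112.9] 6.0 circ [447.1 -97.3] 76.5 rgb [175. 157. 116.]
```

View pics/w3.png

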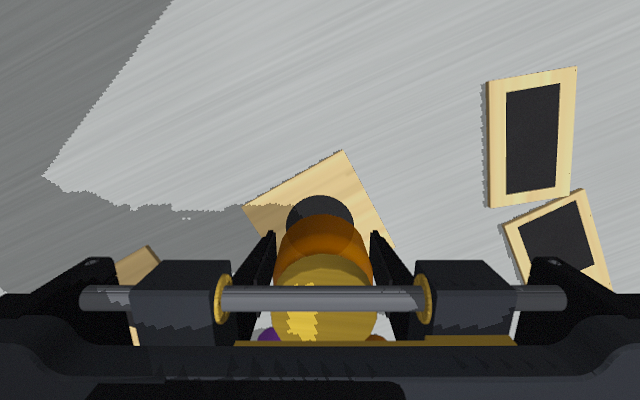

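The jar is held over the pad; the silhouette shows at about (320,210), mostly under it. I'll lower it in two steps.

{"name": "arm_command", "arguments": {
  "motion": [0.3, -0.009, -0.003, 0.01, 0, 0.3, 0, 0, 0.02, 0, 0.3, 0, 0, 0.015, 0, 0.3, 0, 0, 0, 0, 0.3, 0, 0, 0, 0]
}}

```text
time_s: 5.43
ee_pos: [0.4388, -0.0857, 0.0721]
tcp_rot: [[-0.921, 0.389, -0.007], [0.389, 0.921, 0.007], [0.009, 0.004, -1.0]]
contact_force: [0.9, 0.5, -2.4]
width: 0.0597
```

Run:
```python
from h import *
go(.434,-.092,.05); print(np.round(env.get_obs()['tcp_rot'],3))
```

```text
t 5.43 pos [ 0.4388 -0.0857  0.0721] jaw 67.1 q1,q6 -19.7 -87.3 w 0.0597 F [ 0.9  0.5 -2.4]
 target 0.434 -0.092 0.05 None -> shift [ 0.0018 -0.0077  0.0221] turn 0
[[-0.921  0.389 -0.007]
 [ 0.389  0.921  0.007]
 [ 0.009  0.004 -1.   ]]
```

{"name": "arm_command", "arguments": {
  "motion": [0.3, 0.001, -0.008, 0.008, 0, 0.3, 0, -0.001, 0.006, 0, 0.3, 0, -0.001, 0.002, 0]
}}

```text
time_s: 5.68
ee_pos: [0.4347, -0.0935, 0.0562]
tcp_rot: [[-0.923, 0.385, -0.005], [0.385, 0.923, 0.007], [0.007, 0.004, -1.0]]
contact_force: [-0.3, 0.5, -3.0]
width: 0.0596
```

Run:
```python
from h import *
go(.434,-.092,.05); heldlid(); go(.434,-.092,.05)
```

```text
t 5.68 pos [ 0.4347 -0.0935  0.0562] jaw 67.3 q1,q6 -20.8 -88.7 w 0.0596 F [-0.3  0.5 -3. ]
 target 0.434 -0.092 0.05 None -> shift [0.0012 0.0011 0.0063] turn 0
n 4185 local mean [-0.0128  0.0002 -0.0264] extents [-0.0324 -0.0264 -0.0288] [ 0.0122  0.027  -0.0232] plane [-0.002  0.012 -0.026] circ ((-14.929874420166016, 0.5254797339439392), 27.3782901763916)
t 5.73 pos [ 0.4346 -0.0937  0.0562] jaw 67.3 q1,q6 -20.8 -88.7 w 0.0601 F [-0.  -0.8 -2.8]
 target 0.434 -0.092 0.05 None -> shift [0.0011 0.0013 0.0062] turn 0
```

{"name": "arm_command", "arguments": {
  "motion": [0.3, 0.001, 0, 0.003, 0, 0.3, 0, 0, 0.002, 0, 0.3, 0, 0, 0.001, 0]
}}

```text
time_s: 5.98
ee_pos: [0.4335, -0.0935, 0.0506]
tcp_rot: [[-0.922, 0.386, -0.004], [0.386, 0.922, 0.006], [0.006, 0.004, -1.0]]
contact_force: [-4.8, -3.7, 15.5]
width: 0.0598
```

Run:
```python
from h import *
go(.434,-.092,.05)
```

```text
t 5.98 pos [ 0.4335 -0.0935  0.0506] jaw 67.3 q1,q6 -20.9 -88.7 w 0.0598 F [-4.8 -3.7 15.5]
 target 0.434 -0.092 0.05 None -> shift [0.0001 0.0016 0.0006] turn 0
```

{"name": "arm_command", "arguments": {
  "motion": [1, 0, 0, 0, 0, 1, 0, 0, 0, 0, 1, 0, 0, -0.001, 0, 1, 0, 0, -0.02, 0, 1, 0, 0, -0.04, 0, 1, 0, 0, -0.04, 0, 1, 0, 0, -0.04, 0, 1, 0, 0, -0.02, 0, 1, 0, 0, 0, 0]
}}

```text
time_s: 6.73
ee_pos: [0.4341, -0.0947, 0.2194]
tcp_rot: [[-0.922, 0.387, -0.004], [0.387, 0.922, 0.006], [0.007, 0.004, -1.0]]
contact_force: [0.1, -0.1, -0.3]
width: 0.0948
```

Run:
```python
from h import *
img,d,o=look(['pad_wide','jar_wide_mid'])
P,uv=maskpts('wrist',np.ones(d.shape,bool),d,o)
T=P[(abs(P[:,2]-.077)<.006)&(np.hypot(P[:,0]-.448,P[:,1]+.098)<.05)]
print(len(T),T.mean(0),cv2.minEnclosingCircle(T[:,:2].astype(np.float32)*1000))
go(.58,-.103,.2,0)
```

```text
pad_wide 0.59 [269. 134. 379. 244.] top z 0.009 rect all [447.9 -98.7] [113.2 112.5] 5.0 | top [447.8 -98.8] [113.  112.5] 5.0 circ [446.9 -97.1] 75.3 rgb [198. 177. 130.]
jar_wide_mid 0.86 [296. 169. 349. 232.] top z 0.079 rect all [455.4 -99.4] [75.9 70. ] 30.5 | top [446.5 -99.4] [52.9 53.3] 29.9 circ [446.9 -99.5] 27.3 rgb [178. 146.  49.]
1995 [ 0.44589823 -0.09901413  0.07738273] ((446.96246337890625, -99.23695373535156), 27.395273208618164)
t 6.88 pos [ 0.4327 -0.0942  0.2149] jaw 67.2 q1,q6 -21.0 -88.4 w 0.0952 F [ 0.1  0.3 -0.9]
 target 0.58 -0.103 0.2 0 -> shift [-0.1394  0.0488  0.0133] turn 67.2
 shift after turn [-0.0088  0.1473  0.0149]
```

{"name": "arm_command", "arguments": {
  "motion": [1, 0, 0, 0, 6.8, 1, 0, 0, 0, 6.8, 1, 0, 0, 0, 6.8, 1, 0, 0, 0, 6.8, 1, 0, 0, 0, 6.8, 1, 0, 0, 0, 6.8, 1, 0, 0, 0, 6.8, 1, 0, 0, 0, 6.8, 1, 0, 0, 0, 6.8, 1, 0, 0, 0, 6.8]
}}

```text
time_s: 7.72
ee_pos: [0.4264, -0.0919, 0.1961]
tcp_rot: [[0.066, 0.997, -0.043], [0.998, -0.065, 0.021], [0.018, -0.044, -0.999]]
contact_force: [0.2, 0.5, -0.8]
width: 0.095
```

{"name": "arm_command", "arguments": {
  "motion": [1, -0.002, 0.041, 0, 0, 1, -0.002, 0.041, 0, 0, 1, -0.002, 0.041, 0, 0, 1, -0.002, 0.04, 0, 0, 1, 0, 0, 0, 0]
}}

```text
time_s: 8.13
ee_pos: [0.5892, -0.1106, 0.1751]
tcp_rot: [[0.078, 0.995, -0.061], [0.997, -0.076, 0.027], [0.023, -0.063, -0.998]]
contact_force: [-1.4, 0.9, -0.7]
width: 0.0949
```

Run:
```python
from h import *
img,d,o=look(['jar_slim_mid','magnet_grip','pad_slim'],'w4')
go(.606,-.103,.2,0)
```

```text
jar_slim_mid 0.97 [327. 170. 372. 226.] top z 0.082 rect all [ 598.2 -113.3] [66.1 38. ] 63.1 | top [ 605.1 -102.4] [37.4 36.5] 29.8 circ [ 605.2 -102.9] 19.0 rgb [172. 139.  46.]
jar_slim_mid 0.96 [366. 236. 407. 288.] top z 0.082 rect all [ 638.3 -154.2] [ 35.3 144.8] 6.0 | top [ 634.4 -134.8] [ 28.9 106.2] 7.5 circ [ 632.8 -135. ] 54.7 rgb [ 13. 106.  45.]
jar_slim_mid 0.76 [261.  78. 319. 129.] top z 0.083 rect all [552.9 -19.7] [56.9 38.9] 25.5 | top [559.6 -15. ] [37.2 37.1] 71.1 circ [559.3 -15.2] 19.1 rgb [122.  58. 155.]
jar_slim_mid 0.62 [281. 250. 328. 317.] top z 0.081 rect all [ 542.7 -224.7] [100.8  46.7] 64.7 | top [ 555.  -196.7] [29.4 37.7] 8.2 circ [ 553.5 -197.3] 19.4 rgb [ 85.  41. 111.]
magnet_grip 0.6 [317. 314. 389. 343.] top z 0.024 rect all [ 582.6 -211.1] [ 99.2 221.5] 11.8 | top [ 584.9 -205.4] [ 90.9 212. ] 11.4 circ [ 606.4 -201.2] 108.4 rgb [51. 53. 55.]
pad_slim 0.91 [206. 308. 288. 347.] top z 0.008 rect all [ 523.3 -223.8] [286.2  93.1] 53.3 | top [ 523.3 -223.8] [286.2  93.1] 53.3 circ [ 492.8 -201.1] 143.1 rgb [162. 143. 105.]
pad_slim 0.71 [149. 166. 235. 234.] top z 0.078 rect all [ 421.9 -110.7] [118.1  70.5] 19.6 | top [447.6 -99.6] [53.9 53.3] 26.8 circ [447.2 -99.2] 27.6 rgb [155. 123.  40.]
t 8.33 pos [ 0.5832 -0.1096  0.1771] jaw -4.4 q1,q6 -17.2 -13.1 w 0.095 F [-1.  -0.1  0.4]
 target 0.606 -0.103 0.2 0 -> shift [ 0.0089  0.0207 -0.0241] turn -4.4
 shift after turn [ 0.0066  0.0228 -0.0229]
```

View pics/w4.png

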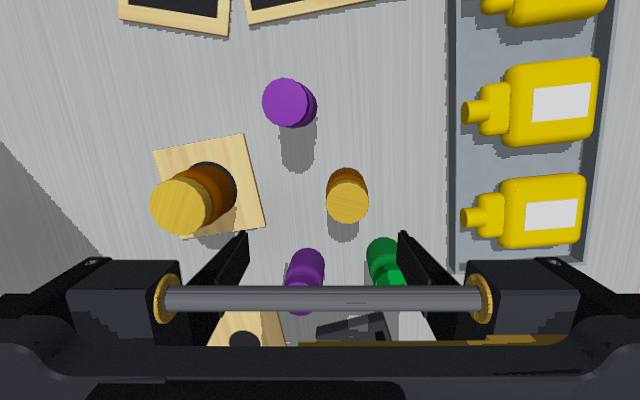

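```bash
cat >> h.py <<'E'
def tilt():
    o=env.get_obs(); R=np.array(o['tcp_rot']); print('z axis',np.round(R[:,2],4),'pos',np.round(o['ee_pos'],4),'q',np.round(o['joint_pos'],3),'qd',np.round(o['qd'],3),'tau',np.round(o['tau'],1),'time',round(o['time_s'],2))
E
python3 - <<'E'
from h import *
tilt(); env.snapshot('wrist'); tilt()
E
```

```text
z axis [-0.0634  0.028  -0.9976] pos [ 0.5832 -0.1096  0.1771] q [-0.3    0.534  1.662  0.009  1.015 -0.229] qd [-0.004 -0.031  0.003 -0.     0.005  0.001] tau [  0.1 -59.3 -23.4   0.1   0.2   0. ] time 8.33
z axis [-0.0623  0.0276 -0.9977] pos [ 0.5832 -0.1097  0.1779] q [-0.301  0.533  1.662  0.009  1.015 -0.229] qd [-0.003 -0.02  -0.008 -0.     0.002  0.003] tau [  0.1 -59.5 -23.    0.1   0.2  -0. ] time 8.38
```

{"name": "arm_command", "arguments": {
  "motion": [1, 0, 0, 0, -4]
}}

```text
time_s: 8.47
ee_pos: [0.5823, -0.1096, 0.178]
tcp_rot: [[0.009, 0.998, -0.062], [1.0, -0.008, 0.028], [0.027, -0.063, -0.998]]
contact_force: [0.1, 0.2, 0.0]
width: 0.0952
```

Run:
```python
from h import *
tilt(); env.snapshot('wrist'); tilt();env.snapshot('wrist'); tilt()
```

```text
z axis [-0.0625  0.0277 -0.9977] pos [ 0.5823 -0.1096  0.178 ] q [-0.301  0.532  1.664  0.009  1.014 -0.298] qd [-0.004 -0.01   0.037 -0.001 -0.007 -0.938] tau [  0.1 -59.9 -22.8   0.1   0.3   2.6] time 8.47
z axis [-0.0629  0.0278 -0.9976] pos [ 0.582  -0.1095  0.178 ] q [-0.301  0.531  1.664  0.009  1.014 -0.306] qd [ 0.002 -0.002 -0.004 -0.     0.004  0.128] tau [  0.  -60.7 -23.9   0.1   0.2   1.5] time 8.52
z axis [-0.0623  0.0277 -0.9977] pos [ 0.5823 -0.1096  0.1781] q [-0.301  0.531  1.664  0.009  1.014 -0.3  ] qd [ 0.001 -0.001 -0.011 -0.001  0.002  0.087] tau [  0.  -60.5 -22.9   0.1   0.2  -1. ] time 8.57
```

{"name": "arm_command", "arguments": {
  "motion": [1, 0, 0, 0, 0]
}}

```text
time_s: 8.65
ee_pos: [0.5817, -0.1095, 0.1785]
tcp_rot: [[0.009, 0.998, -0.062], [1.0, -0.007, 0.028], [0.027, -0.062, -0.998]]
contact_force: [-0.0, 1.1, 0.0]
width: 0.0954
```

Run:
```python
from h import *
tilt(); env.snapshot('wrist'); tilt();env.snapshot('wrist'); tilt()
```

```text
z axis [-0.0621  0.0276 -0.9977] pos [ 0.5817 -0.1095  0.1785] q [-0.301  0.53   1.665  0.009  1.014 -0.298] qd [-0.003 -0.018  0.023  0.001 -0.003 -0.011] tau [  0.1 -60.4 -22.9   0.1   0.3  -0.2] time 8.65
z axis [-0.0621  0.0276 -0.9977] pos [ 0.5817 -0.1095  0.1786] q [-0.301  0.53   1.665  0.009  1.014 -0.298] qd [ 0.001  0.005 -0.008 -0.001  0.001  0.001] tau [ -0.  -60.3 -23.2   0.1   0.2  -0. ] time 8.7
z axis [-0.062   0.0276 -0.9977] pos [ 0.5819 -0.1096  0.1786] q [-0.301  0.53   1.665  0.009  1.014 -0.298] qd [-0.001  0.006 -0.01  -0.     0.    -0.005] tau [ -0.  -60.8 -22.7   0.1   0.3  -0. ] time 8.75
```

{"name": "arm_command", "arguments": {
  "motion": [1, 0, 0, -0.02, 0, 1, 0, 0, -0.04, 0, 1, 0, 0, -0.04, 0, 1, 0, 0, -0.02, 0, 1, 0, 0, -0.01, 0]
}}

```text
time_s: 9.17
ee_pos: [0.5878, -0.1129, 0.3112]
tcp_rot: [[0.016, 0.998, -0.068], [0.999, -0.014, 0.03], [0.029, -0.069, -0.997]]
contact_force: [0.0, 0.2, 0.1]
width: 0.0947
```

Run:
```python
from h import *
tilt(); env.snapshot('wrist'); env.snapshot('wrist'); tilt()
```

```text
z axis [-0.0684  0.0296 -0.9972] pos [ 0.5878 -0.1129  0.3112] q [-0.303  0.417  1.48   0.008  1.318 -0.291] qd [-0.002 -0.1   -0.218 -0.002  0.291  0.017] tau [  0.  -58.7 -27.9   0.1   0.3  -0. ] time 9.17
z axis [-0.0674  0.0293 -0.9973] pos [ 0.588  -0.1129  0.3106] q [-0.303  0.418  1.481  0.008  1.316 -0.291] qd [ 0.     0.04   0.065 -0.001 -0.043 -0.008] tau [ -0.1 -59.3 -29.1   0.1   0.8   0. ] time 9.27
```

{"name": "arm_command", "arguments": {
  "motion": [1, 0, 0, 0.041, 0, 1, 0, 0, 0.041, 0, 1, 0, 0, 0.041, 0, 1, 0, 0, 0, 0, 1, 0, 0, 0, 0, 1, 0, 0, 0, 0, 1, 0, 0, 0, 0]
}}

```text
time_s: 9.85
ee_pos: [0.5784, -0.109, 0.1844]
tcp_rot: [[0.02, 0.998, -0.066], [0.999, -0.018, 0.029], [0.028, -0.067, -0.997]]
contact_force: [-0.4, 0.6, 1.0]
width: 0.0951
```

Run:
```python
from h import *
tilt(); env.snapshot('wrist'); env.snapshot('wrist'); tilt(); go(.605,-.103,.2,0)
```

```text
z axis [-0.066   0.0288 -0.9974] pos [ 0.5784 -0.109   0.1844] q [-0.302  0.52   1.665  0.009  1.028 -0.288] qd [ 0.003 -0.009 -0.016 -0.001  0.018  0.003] tau [ -0.  -58.8 -22.2   0.1   0.2  -0. ] time 9.85
z axis [-0.0648  0.0284 -0.9975] pos [ 0.5786 -0.1091  0.1848] q [-0.302  0.52   1.665  0.009  1.027 -0.288] qd [ 0.001 -0.     0.007 -0.    -0.008 -0.001] tau [ -0.  -59.6 -22.8   0.1   0.3   0. ] time 9.95
t 9.95 pos [ 0.5786 -0.1091  0.1848] jaw -1.0 q1,q6 -17.3 -16.5 w 0.0952 F [ 0.2 -0.6 -0.2]
 target 0.605 -0.103 0.2 0 -> shift [ 0.007   0.0252 -0.0167] turn -1.0
 shift after turn [ 0.0061  0.0264 -0.0152]
```

{"name": "arm_command", "arguments": {
  "motion": [1, 0, 0, 0, -7, 1, 0, 0, 0, -7, 1, 0, 0, 0, -7, 1, 0, 0, 0, -7, 1, 0, 0, 0, -7]
}}

```text
time_s: 10.37
ee_pos: [0.5813, -0.1099, 0.1922]
tcp_rot: [[-0.567, 0.822, -0.054], [0.822, 0.569, 0.025], [0.051, -0.03, -0.998]]
contact_force: [0.1, -0.3, -0.2]
width: 0.0951
```

Run:
```python
from h import *
tilt(); env.snapshot('wrist'); env.snapshot('wrist'); tilt()
```

```text
z axis [-0.0539  0.0251 -0.9982] pos [ 0.5813 -0.1099  0.1922] q [-0.302  0.511  1.658  0.009  1.032 -0.912] qd [-0.002 -0.021 -0.019 -0.002  0.012 -1.491] tau [ -0.  -59.9 -23.3   0.    0.2   2.5] time 10.37
z axis [-0.0538  0.0251 -0.9982] pos [ 0.5813 -0.1099  0.1922] q [-0.302  0.511  1.658  0.009  1.032 -0.908] qd [-0.002  0.008  0.01   0.002 -0.005  0.184] tau [ -0.  -59.9 -23.4   0.    0.3  -2.3] time 10.47
```

{"name": "arm_command", "arguments": {
  "motion": [1, 0, 0, 0, 7, 1, 0, 0, 0, 7, 1, 0, 0, 0, 7, 1, 0, 0, 0, 7, 1, 0, 0, 0, 7]
}}

```text
time_s: 10.88
ee_pos: [0.5825, -0.1103, 0.1965]
tcp_rot: [[0.033, 0.998, -0.048], [0.999, -0.032, 0.023], [0.022, -0.049, -0.999]]
contact_force: [0.5, -0.4, -0.5]
width: 0.0948
```

Run:
```python
from h import *
tilt(); env.snapshot('wrist'); env.snapshot('wrist'); tilt(); go(.605,-.103,.2,0)
```

```text
z axis [-0.0478  0.0233 -0.9986] pos [ 0.5825 -0.1103  0.1965] q [-0.302  0.506  1.654  0.009  1.035 -0.274] qd [ 1.000e-03 -1.100e-02 -1.100e-02 -1.000e-03  7.000e-03  1.491e+00] tau [ -0.  -59.9 -23.6   0.1   0.2  -2.5] time 10.88
z axis [-0.0476  0.0232 -0.9986] pos [ 0.5826 -0.1103  0.1965] q [-0.302  0.506  1.654  0.009  1.035 -0.279] qd [ 0.001  0.004  0.004 -0.002 -0.002 -0.201] tau [ -0.  -59.9 -23.6   0.1   0.2   2.3] time 10.98
t 10.98 pos [ 0.5826 -0.1103  0.1965] jaw -1.6 q1,q6 -17.3 -16.0 w 0.0951 F [-0.6  0.3 -0.3]
 target 0.605 -0.103 0.2 0 -> shift [ 0.008   0.022  -0.0044] turn -1.6
 shift after turn [ 0.0073  0.0224 -0.0035]
```

{"name": "arm_command", "arguments": {
  "motion": [1, 0.004, 0.012, 0.0, 0, 1, 0.004, 0.012, 0.01, 0, 1, 0, 0.001, 0.041, 0, 1, 0, 0.001, 0.025, 0, 1, 0, 0, 0, 0]
}}

```text
time_s: 11.4
ee_pos: [0.609, -0.101, 0.1192]
tcp_rot: [[0.021, 0.999, -0.04], [1.0, -0.02, 0.021], [0.02, -0.04, -0.999]]
contact_force: [-0.3, -0.1, -0.5]
width: 0.0948
```

Run:
```python
from h import *
env.snapshot('wrist'); tilt(); go(.605,-.103,.052,0)
```

```text
z axis [-0.0388  0.0207 -0.999 ] pos [ 0.6094 -0.1011  0.1209] q [-0.275  0.624  1.663  0.012  0.898 -0.263] qd [-0.002 -0.049 -0.036 -0.     0.046  0.007] tau [ -0.1 -64.2 -20.7   0.1  -0.3   0. ] time 11.45
t 11.45 pos [ 0.6094 -0.1011  0.1209] jaw -1.1 q1,q6 -15.8 -15.0 w 0.0951 F [ 0.1 -0.4  0.4]
 target 0.605 -0.103 0.052 0 -> shift [-0.0034 -0.0016  0.0689] turn -1.1
 shift after turn [-0.0019 -0.0044  0.0689]
```

{"name": "arm_command", "arguments": {
  "motion": [1, -0.002, -0.001, 0.03, 0, 1, -0.001, 0, 0.03, 0, 1, 0, 0, 0.008, 0, 1, 0, 0, 0, 0]
}}

```text
time_s: 11.78
ee_pos: [0.6092, -0.1032, 0.056]
tcp_rot: [[0.017, 0.999, -0.032], [1.0, -0.016, 0.019], [0.018, -0.032, -0.999]]
contact_force: [0.4, 0.4, 0.5]
width: 0.095
```

Run:
```python
from h import *
env.snapshot('wrist'); tilt(); go(.605,-.103,.052,0)
```

```text
z axis [-0.0312  0.0185 -0.9993] pos [ 0.6095 -0.1033  0.0569] q [-0.278  0.709  1.705  0.013  0.763 -0.272] qd [ 0.002 -0.027 -0.011 -0.001  0.008  0.004] tau [  0.  -65.9 -17.7   0.1  -0.   -0. ] time 11.83
t 11.83 pos [ 0.6095 -0.1033  0.0569] jaw -0.9 q1,q6 -16.0 -15.6 w 0.0955 F [-0.5 -0.5 -0.6]
 target 0.605 -0.103 0.052 0 -> shift [ 0.0002 -0.0043  0.005 ] turn -0.9
 shift after turn [ 0.0003 -0.0045  0.0049]
```

{"name": "arm_command", "arguments": {
  "motion": [0.2, 0, -0.004, 0.004, 0, 0.2, 0, 0, 0.001, 0, 0.2, 0, 0, 0, 0, 0.2, 0, 0, 0, 0, 0.2, 0, 0, 0, 0, 0.2, 0, 0, 0, 0, 0.2, 0, 0, 0, 0, 0.2, 0, 0, 0, 0, 0.2, 0, 0, 0, 0, 0.2, 0, 0, 0, 0]
}}

```text
time_s: 12.67
ee_pos: [0.6081, -0.1039, 0.0597]
tcp_rot: [[0.016, 1.0, -0.021], [1.0, -0.015, 0.016], [0.015, -0.022, -1.0]]
contact_force: [0.1, 0.6, 0.8]
width: 0.0412
```

Run:
```python
from h import *
env.snapshot('wrist'); tilt(); heldlid(); go(.458,-.313,.2,0)
```

```text
z axis [-0.0214  0.0157 -0.9996] pos [ 0.6081 -0.1039  0.0596] q [-0.28   0.701  1.714  0.013  0.752 -0.274] qd [-0.     0.001 -0.    -0.001 -0.001  0.001] tau [  0.  -66.1 -17.9   0.1   0.1  -0. ] time 12.72
n 2588 local mean [ 0.0087  0.0004 -0.0218] extents [-0.0175 -0.0184 -0.0248] [ 0.0206  0.0191 -0.0181] plane [ 0.049  0.008 -0.022] circ ((1.3908519744873047, 0.49698710441589355), 19.295928955078125)
t 12.77 pos [ 0.6082 -0.1039  0.0597] jaw -0.9 q1,q6 -16.0 -15.7 w 0.0412 F [0.3 0.2 1.1]
 target 0.458 -0.313 0.2 0 -> shift [-0.2093 -0.1499 -0.1404] turn -0.9
 shift after turn [-0.2091 -0.1502 -0.1403]
```

{"name": "arm_command", "arguments": {
  "motion": [0.2, 0, 0, -0.02, 0, 0.2, 0, 0, -0.035, 0, 0.2, 0, 0, -0.035, 0, 0.2, 0, 0, -0.025, 0, 0.2, 0, 0, -0.01, 0]
}}

```text
time_s: 13.18
ee_pos: [0.609, -0.1054, 0.1846]
tcp_rot: [[0.016, 0.999, -0.032], [1.0, -0.015, 0.019], [0.018, -0.032, -0.999]]
contact_force: [0.4, -0.4, -1.4]
width: 0.0414
```

Run:
```python
from h import *
env.snapshot('wrist'); env.snapshot('wrist');tilt(); go(.458,-.314,.15,0)
```

```text
z axis [-0.0314  0.0186 -0.9993] pos [ 0.609  -0.1054  0.1834] q [-0.282  0.548  1.613  0.011  1.016 -0.272] qd [ 0.001  0.044  0.049  0.001 -0.039 -0.001] tau [  0.  -65.3 -25.    0.1   0.7   0. ] time 13.28
t 13.28 pos [ 0.609  -0.1054  0.1834] jaw -0.9 q1,q6 -16.2 -15.6 w 0.0409 F [-0.5 -0.6 -2.3]
 target 0.458 -0.314 0.15 0 -> shift [-0.2116 -0.1466  0.0342] turn -0.9
 shift after turn [-0.2086 -0.151   0.0334]
```

{"name": "arm_command", "arguments": {
  "motion": [0.2, -0.02, -0.014, 0, 0, 0.2, -0.032, -0.022, 0, 0, 0.2, -0.034, -0.024, 0, 0, 0.2, -0.034, -0.024, 0, 0, 0.2, -0.034, -0.024, 0, 0, 0.2, -0.03, -0.02, 0, 0, 0.2, -0.02, -0.014, 0, 0, 0.2, -0.006, -0.004, 0, 0]
}}

```text
time_s: 13.95
ee_pos: [0.4524, -0.3155, 0.1729]
tcp_rot: [[0.009, 0.999, -0.042], [1.0, -0.008, 0.026], [0.026, -0.042, -0.999]]
contact_force: [-0.2, -0.6, -1.1]
width: 0.0413
```

Run:
```python
from h import *
env.snapshot('wrist');tilt(); look(['pad_slim'],'w5'); heldlid(); go(.458,-.314,.10,0)
```

```text
z axis [-0.0422  0.0266 -0.9988] pos [ 0.4525 -0.3154  0.1727] q [-0.725  0.48   1.782 -0.01   0.929 -0.709] qd [ 0.066 -0.004 -0.01   0.016  0.01   0.056] tau [  2.5 -58.8 -22.    0.3   0.3  -0.1] time 14.0
pad_slim 0.76 [277. 138. 385. 235.] top z 0.009 rect all [ 456.2 -312. ] [112.6 110. ] 5.1 | top [ 456.2 -312.1] [112.5 110. ] 5.2 circ [ 456.9 -311.9] 75.7 rgb [198. 180. 135.]
n 2583 local mean [ 0.0086  0.0004 -0.0219] extents [-0.0175 -0.0184 -0.0242] [ 0.0204  0.0191 -0.0182] plane [ 0.045  0.009 -0.022] circ ((1.2960879802703857, 0.3417384922504425), 19.228126525878906)
t 14.15 pos [ 0.4551 -0.3125  0.1736] jaw -0.3 q1,q6 -41.1 -40.5 w 0.0413 F [-0.3  0.2 -0.5]
 target 0.458 -0.314 0.1 0 -> shift [-0.0034  0.006   0.0733] turn -0.3
 shift after turn [-0.0015  0.0029  0.0736]
```

View pics/w5.png

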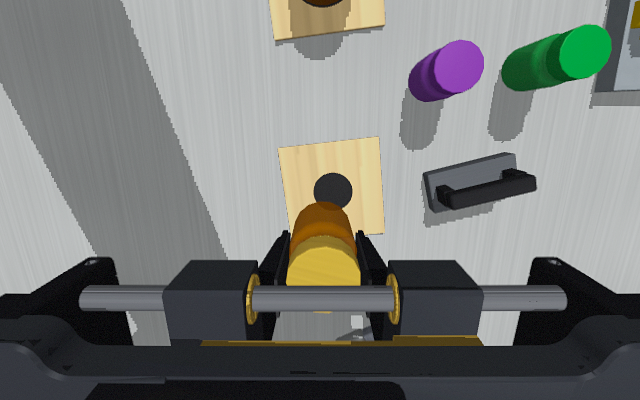

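{"name": "arm_command", "arguments": {
  "motion": [0.2, 0, 0.004, 0.02, 0, 0.2, 0, 0.001, 0.03, 0, 0.2, 0, 0, 0.03, 0, 0.2, 0, 0, 0.005, 0, 0.2, 0, 0, 0, 0]
}}

```text
time_s: 14.57
ee_pos: [0.4621, -0.3046, 0.0864]
tcp_rot: [[-0.002, 0.999, -0.038], [1.0, 0.003, 0.024], [0.024, -0.038, -0.999]]
contact_force: [-1.2, 0.3, -0.1]
width: 0.0414
```

Run:
```python
from h import *
env.snapshot('wrist');tilt(); go(.459,-.3135,.065,0)
```

```text
z axis [-0.0377  0.0239 -0.999 ] pos [ 0.4621 -0.3046  0.0869] q [-0.699  0.601  1.849 -0.009  0.736 -0.695] qd [-0.012 -0.031 -0.016 -0.003  0.018 -0.004] tau [ -0.8 -60.7 -18.   -0.   -0.   -0. ] time 14.62
t 14.62 pos [ 0.4621 -0.3046  0.0869] jaw 0.1 q1,q6 -40.1 -39.8 w 0.0413 F [-0.9  0.1 -0.9]
 target 0.459 -0.3135 0.065 0 -> shift [-0.0094 -0.0023  0.0218] turn 0.1
 shift after turn [-0.0089 -0.0031  0.0219]
```

{"name": "arm_command", "arguments": {
  "motion": [0.2, -0.008, -0.002, 0.008, 0, 0.2, 0, 0, 0.008, 0, 0.2, 0, 0, 0.003, 0]
}}

```text
time_s: 14.87
ee_pos: [0.4616, -0.3129, 0.0701]
tcp_rot: [[-0.004, 0.999, -0.033], [1.0, 0.005, 0.02], [0.02, -0.033, -0.999]]
contact_force: [-0.4, 0.2, -2.0]
width: 0.0415
```

Run:
```python
from h import *
env.snapshot('wrist');tilt(); go(.459,-.3135,.064,0)
```

```text
z axis [-0.0335  0.0203 -0.9992] pos [ 0.4615 -0.313   0.0699] q [-0.711  0.63   1.852 -0.01   0.698 -0.708] qd [-0.    -0.008 -0.002 -0.001  0.02   0.004] tau [  0.4 -62.5 -16.6   0.    0.3   0. ] time 14.92
t 14.92 pos [ 0.4615 -0.313   0.0699] jaw 0.3 q1,q6 -40.8 -40.6 w 0.0411 F [-0.1  0.1 -1.5]
 target 0.459 -0.3135 0.064 0 -> shift [-0.0006 -0.0023  0.006 ] turn 0.3
 shift after turn [-0.0005 -0.0025  0.0059]
```

{"name": "arm_command", "arguments": {
  "motion": [0.2, 0, -0.002, 0.003, 0, 0.2, 0, 0, 0.002, 0, 0.2, 0, 0, 0.001, 0]
}}

```text
time_s: 15.17
ee_pos: [0.4592, -0.3136, 0.0655]
tcp_rot: [[-0.003, 0.999, -0.032], [1.0, 0.004, 0.019], [0.019, -0.032, -0.999]]
contact_force: [-3.4, 0.2, 20.3]
width: 0.0412
```

Run:
```python
from h import *
go(.459,-.3135,.064,0)
```

```text
t 15.17 pos [ 0.4592 -0.3136  0.0655] jaw 0.2 q1,q6 -41.0 -40.7 w 0.0412 F [-3.4  0.2 20.3]
 target 0.459 -0.3135 0.064 0 -> shift [ 0.0001 -0.0002  0.0015] turn 0.2
 shift after turn [ 0.0001 -0.0002  0.0015]
```

{"name": "arm_command", "arguments": {
  "motion": [0.8, 0, 0, 0, 0, 0.8, 0, 0, 0, 0, 0.8, 0, 0, 0, 0, 1, 0, 0, -0.005, 0, 1, 0, 0, -0.03, 0, 1, 0, 0, -0.04, 0, 1, 0, 0, -0.04, 0, 1, 0, 0, -0.02, 0, 1, 0, 0, -0.01, 0]
}}

```text
time_s: 15.92
ee_pos: [0.4629, -0.3159, 0.2164]
tcp_rot: [[-0.002, 0.999, -0.035], [1.0, 0.003, 0.022], [0.022, -0.035, -0.999]]
contact_force: [-0.1, -0.5, -0.0]
width: 0.0931
```

Run:
```python
from h import *
env.snapshot('wrist'); tilt()
img,d,o=look(['jar_slim_mid','magnet_grip'],'w6')
P,uv=maskpts('wrist',np.ones(d.shape,bool),d,o)
T=P[(abs(P[:,2]-.087)<.006)&(np.hypot(P[:,0]-.458,P[:,1]+.313)<.04)]
print('slim lid',len(T),T.mean(0),cv2.minEnclosingCircle(T[:,:2].astype(np.float32)*1000))
near=(abs(P[:,0]-.609)<.08)&(abs(P[:,1]+.303)<.08)
B=P[near&(P[:,2]>.05)&(P[:,2]<.07)]; print('bar',len(B),B.mean(0),cv2.minAreaRect(B[:,:2].astype(np.float32)*1000))
B=P[near&(P[:,2]>.013)&(P[:,2]<.03)]; print('block',len(B),B.mean(0),cv2.minAreaRect(B[:,:2].astype(np.float32)*1000))
go(.609,-.303,.2,0)
```

```text
z axis [-0.0332  0.02   -0.9992] pos [ 0.4635 -0.3164  0.2179] q [-0.714  0.434  1.717 -0.008  1.029 -0.712] qd [-0.001  0.037  0.043 -0.    -0.083 -0.001] tau [ -0.2 -46.7 -18.4  -0.    0.2  -0. ] time 15.97
jar_slim_mid 0.96 [389.  54. 448. 105.] top z 0.082 rect all [ 555.9 -190.4] [47.3 54.7] 3.5 | top [ 553.  -197.5] [37.2 37.5] 36.4 circ [ 553.1 -197.4] 19.1 rgb [117.  57. 148.]
jar_slim_mid 0.71 [303. 166. 340. 217.] top z 0.088 rect all [ 456.  -324.2] [65.4 49.6] 75.3 | top [ 457.2 -312.2] [37.3 37.5] 78.3 circ [ 457.3 -312.5] 19.3 rgb [173. 140.  48.]
jar_slim_mid 0.64 [275. 133. 367. 225.] top z 0.009 rect all [ 456.4 -312.9] [110.  109.9] 6.2 | top [ 456.4 -312.9] [110.  109.9] 6.2 circ [ 456.7 -312.3] 74.7 rgb [213. 193. 141.]
jar_slim_mid 0.6 [470.  42. 552.  97.] top z 0.082 rect all [ 670.8 -181.2] [96.7 48.3] 15.7 | top [ 644.6 -188. ] [38.3 38.1] 14.3 circ [ 644.9 -188. ] 19.6 rgb [ 14. 121.  54.]
magnet_grip 0.84 [401. 148. 494. 201.] top z 0.062 rect all [ 609.  -303.8] [98.9 51.5] 14.9 | top [ 603.5 -301.8] [77.  16.9] 14.6 circ [ 603.5 -301.8] 38.6 rgb [61. 63. 67.]
slim lid 1093 [ 0.45714877 -0.31149959  0.08737056] ((457.2688903808594, -312.5256042480469), 19.275392532348633)
bar 1222 [ 0.60238739 -0.30039387  0.06004721] ((603.5794067382812, -301.7834167480469), (77.29560852050781, 16.883520126342773), 14.627324104309082)
block 1603 [ 0.5970345  -0.29405851  0.02111025] ((603.7188720703125, -301.84320068359375), (89.92776489257812, 45.09833908081055), 14.926023483276367)
t 16.12 pos [ 0.4622 -0.3154  0.2128] jaw 0.2 q1,q6 -40.9 -40.8 w 0.0947 F [ 0.1 -0.2 -0.3]
 target 0.609 -0.303 0.2 0 -> shift [0.0118 0.1472 0.0075] turn 0.2
 shift after turn [0.0124 0.1468 0.0128]
```

View pics/w6.png

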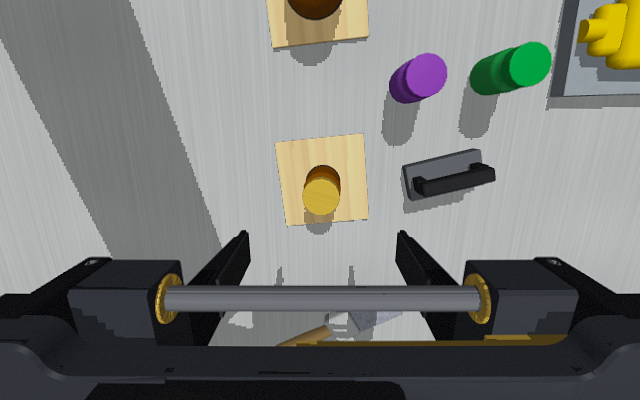

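Slim jar is upright and centred on its silhouette. The magnet is at about (450,174), clear of the other objects. Next I turn the jaws across its bar.

{"name": "arm_command", "arguments": {
  "motion": [1, 0, 0, 0, 6, 1, 0, 0, 0, 7, 1, 0, 0, 0, 7, 1, 0, 0, 0, 7, 1, 0, 0, 0, 7, 1, 0, 0, 0, 7, 1, 0, 0, 0, 7, 1, 0, 0, 0, 7, 1, 0, 0, 0, 7, 1, 0, 0, 0, 7]
}}

```text
time_s: 16.95
ee_pos: [0.4575, -0.3116, 0.1967]
tcp_rot: [[0.941, 0.334, -0.059], [0.336, -0.941, 0.042], [-0.041, -0.059, -0.997]]
contact_force: [0.7, 0.8, -0.3]
width: 0.0951
```

Run:
```python
from h import *
env.snapshot('wrist'); tilt(); go(.6036,-.3018,.2,104.8)
```

```text
z axis [-0.059   0.0424 -0.9974] pos [ 0.4574 -0.3116  0.1964] q [-0.714  0.461  1.739 -0.008  1.014  0.528] qd [-0.    -0.003 -0.007 -0.001  0.005 -0.308] tau [  0.1 -58.  -23.7   0.    0.2  -1.8] time 17.0
t 17.0 pos [ 0.4574 -0.3116  0.1964] jaw -71.0 q1,q6 -40.9 30.3 w 0.0954 F [-0.1 -0.4 -0.1]
 target 0.6036 -0.3018 0.2 104.8 -> shift [ 0.1411  0.0381 -0.0118] turn 4.2
 shift after turn [ 0.1439  0.0279 -0.0036]
```

{"name": "arm_command", "arguments": {
  "motion": [1, 0, 0, 0, 4.2, 1, 0.03, 0.006, 0, 0, 1, 0.04, 0.008, 0, 0, 1, 0.04, 0.008, 0, 0, 1, 0.03, 0.005, 0, 0, 1, 0.004, 0, 0, 0]
}}

```text
time_s: 17.5
ee_pos: [0.6049, -0.2987, 0.1791]
tcp_rot: [[0.962, 0.263, -0.07], [0.266, -0.963, 0.05], [-0.054, -0.067, -0.996]]
contact_force: [0.0, -0.1, -0.1]
width: 0.0952
```

Run:
```python
from h import *
for i in range(4): env.snapshot('wrist')
tilt(); img,d,o=look([]); P,uv=maskpts('wrist',np.ones(d.shape,bool),d,o)
near=(abs(P[:,0]-.609)<.08)&(abs(P[:,1]+.303)<.08)
B=P[near&(P[:,2]>.05)&(P[:,2]<.07)]; print('bar',len(B),B.mean(0),cv2.minAreaRect(B[:,:2].astype(np.float32)*1000))
go(.6036,-.3018,.12,104.8)
```

```text
z axis [-0.0707  0.0504 -0.9962] pos [ 0.6004 -0.2997  0.1806] q [-0.563  0.641  1.437  0.005  1.15   0.741] qd [-0.01  -0.021  0.003  0.     0.003  0.01 ] tau [  1.1 -68.7 -25.6   0.1   0.2  -0. ] time 17.7
bar 1301 [ 0.60759162 -0.3006132   0.06109789] ((604.8126831054688, -301.4026794433594), (76.97055053710938, 15.90294361114502), 14.75953483581543)
t 17.75 pos [ 0.6003 -0.2999  0.1812] jaw -75.0 q1,q6 -32.3 42.5 w 0.0952 F [0.  0.6 0.8]
 target 0.6036 -0.3018 0.12 104.8 -> shift [0.006  0.0067 0.0607] turn 0.2
 shift after turn [0.0027 0.0027 0.0612]
```

{"name": "arm_command", "arguments": {
  "motion": [1, 0.003, 0.003, 0.041, 0, 1, 0.003, 0.003, 0.025, 0, 1, 0, 0, 0, 0, 1, 0, 0, 0, 0, 1, 0, 0, 0, 0, 1, 0, 0, 0, 0, 1, 0, 0, 0, 0, 1, 0, 0, 0, 0, 1, 0, 0, 0, 0, 1, 0, 0, 0, 0]
}}

```text
time_s: 18.58
ee_pos: [0.5998, -0.3052, 0.1242]
tcp_rot: [[0.965, 0.256, -0.06], [0.259, -0.965, 0.044], [-0.046, -0.057, -0.997]]
contact_force: [0.3, -0.3, 0.5]
width: 0.0952
```

Run:
```python
from h import *
env.snapshot('wrist')
tilt(); go(.6042,-.3016,.056,104.8)
```

```text
z axis [-0.0595  0.0434 -0.9973] pos [ 0.5998 -0.3051  0.1242] q [-0.57   0.699  1.488  0.005  1.029  0.736] qd [ 0.     0.007  0.002  0.002 -0.    -0.001] tau [ -0.1 -70.7 -22.7   0.1   0.2  -0. ] time 18.63
t 18.63 pos [ 0.5998 -0.3051  0.1242] jaw -75.1 q1,q6 -32.7 42.2 w 0.0952 F [ 0.1 -0.6  0.2]
 target 0.6042 -0.3016 0.056 104.8 -> shift [0.0083 0.0016 0.068 ] turn 0.1
 shift after turn [ 0.0051 -0.0023  0.0682]
```

{"name": "arm_command", "arguments": {
  "motion": [1, 0.005, 0.001, 0.037, 0, 1, 0.003, 0, 0.03, 0, 1, 0, 0, 0, 0, 1, 0, 0, 0, 0]
}}

```text
time_s: 18.97
ee_pos: [0.6055, -0.3018, 0.0581]
tcp_rot: [[0.965, 0.257, -0.055], [0.259, -0.965, 0.041], [-0.043, -0.053, -0.998]]
contact_force: [0.8, -0.8, 0.3]
width: 0.095
```

Run:
```python
from h import *
env.snapshot('wrist')
tilt(); go(.6042,-.3016,.055,104.8)
```

```text
z axis [-0.0553  0.0407 -0.9976] pos [ 0.6053 -0.3016  0.0581] q [-0.562  0.78   1.521  0.006  0.909  0.743] qd [-0.003 -0.018 -0.006 -0.001  0.005 -0.   ] tau [ -0.  -75.1 -21.8   0.1   0.   -0. ] time 19.02
t 19.02 pos [ 0.6053 -0.3016  0.0581] jaw -75.1 q1,q6 -32.2 42.6 w 0.0946 F [-0.6  0.3 -1.1]
 target 0.6042 -0.3016 0.055 104.8 -> shift [-0.0009 -0.0002  0.0032] turn 0.1
 shift after turn [-0.001  -0.0003  0.0031]
```

{"name": "arm_command", "arguments": {
  "motion": [0.05, 0, 0, 0.004, 0, 0.05, 0, 0, 0, 0, 0.05, 0, 0, 0, 0, 0.05, 0, 0, 0, 0, 0.05, 0, 0, 0, 0, 0.05, 0, 0, 0, 0, 0.05, 0, 0, 0, 0, 0.05, 0, 0, 0, 0, 0.05, 0, 0, 0, 0, 0.05, 0, 0, 0, 0],
  "squeeze": 35
}}

```text
time_s: 19.85
ee_pos: [0.6069, -0.3032, 0.0608]
tcp_rot: [[0.965, 0.257, -0.048], [0.259, -0.965, 0.036], [-0.037, -0.047, -0.998]]
contact_force: [-0.7, 0.8, 0.5]
width: 0.0341
```

{"name": "arm_command", "arguments": {
  "motion": [0.05, 0, 0, 0, 0, 0.05, 0, 0, 0, 0, 0.05, 0, 0, 0, 0, 0.05, 0, 0, 0, 0, 0.05, 0, 0, 0, 0]
}}

```text
time_s: 20.27
ee_pos: [0.6068, -0.3031, 0.0607]
tcp_rot: [[0.965, 0.257, -0.049], [0.259, -0.965, 0.036], [-0.038, -0.048, -0.998]]
contact_force: [-0.0, 0.0, 0.4]
width: 0.0164
```

Run:
```python
from h import *
env.snapshot('wrist')
tilt(); go(.4485,.1085,.16,-103.4)
```

```text
z axis [-0.0485  0.0364 -0.9982] pos [ 0.6068 -0.303   0.0608] q [-0.562  0.777  1.52   0.006  0.905  0.743] qd [ 0.001 -0.    -0.     0.    -0.    -0.001] tau [ -0.  -72.9 -20.8   0.1   0.1  -0.1] time 20.32
t 20.32 pos [ 0.6068 -0.303   0.0608] jaw -75.1 q1,q6 -32.2 42.6 w 0.0159 F [-0.8 -0.1  0.6]
 target 0.4485 0.1085 0.16 -103.4 -> shift [-0.05   -0.4427 -0.0764] turn 28.3
 shift after turn [-0.2494 -0.3636 -0.0992]
```

{"name": "arm_command", "arguments": {
  "motion": [0.05, 0, 0, -0.015, 0, 0.05, 0, 0, -0.03, 0, 0.05, 0, 0, -0.035, 0, 0.05, 0, 0, -0.03, 0, 0.05, 0, 0, -0.015, 0, 0.05, 0, 0, -0.008, 0]
}}

```text
time_s: 20.82
ee_pos: [0.6108, -0.3065, 0.1905]
tcp_rot: [[0.965, 0.256, -0.062], [0.259, -0.965, 0.045], [-0.048, -0.059, -0.997]]
contact_force: [0.5, 0.1, -5.6]
width: 0.0157
```

Run:
```python
from h import *
for i in range(8): env.snapshot('wrist')
tilt(); go(.4485,.1085,.16,-103.4)
```

```text
z axis [-0.0648  0.0467 -0.9968] pos [ 0.6103 -0.3061  0.1875] q [-0.563  0.649  1.401  0.005  1.171  0.744] qd [ 0.    -0.005 -0.008  0.     0.002  0.   ] tau [  0.  -74.6 -27.3   0.1   0.3  -0. ] time 21.22
t 21.22 pos [ 0.6103 -0.3061  0.1875] jaw -75.1 q1,q6 -32.3 42.6 w 0.0156 F [-0.5 -0.2 -5.6]
 target 0.4485 0.1085 0.16 -103.4 -> shift [-0.0471 -0.4397  0.0573] turn 28.3
 shift after turn [-0.2535 -0.3659  0.0275]
```

{"name": "arm_command", "arguments": {
  "motion": [0.05, -0.003, -0.02, 0, 0, 0.05, -0.004, -0.035, 0, 0, 0.05, -0.005, -0.041, 0, 0, 0.05, -0.005, -0.041, 0, 0, 0.05, -0.005, -0.041, 0, 0, 0.05, -0.005, -0.041, 0, 0, 0.05, -0.005, -0.041, 0, 0, 0.05, -0.005, -0.041, 0, 0, 0.05, -0.005, -0.041, 0, 0, 0.05, -0.005, -0.035, 0, 0]
}}

```text
time_s: 22.05
ee_pos: [0.4645, 0.0466, 0.206]
tcp_rot: [[0.967, 0.246, -0.071], [0.25, -0.967, 0.049], [-0.057, -0.065, -0.996]]
contact_force: [1.3, -0.3, -5.1]
width: 0.0158
```

Run:
```python
from h import *
for i in range(3): env.snapshot('wrist')
tilt(); go(.4485,.1085,.16,-103.4)
```

```text
z axis [-0.0708  0.0483 -0.9963] pos [0.4649 0.0467 0.2062] q [-0.065  0.332  1.934  0.054  0.95   1.218] qd [-0.055  0.022 -0.034 -0.012 -0.006 -0.023] tau [  2.4 -49.5 -21.4   0.5   0.5   0.4] time 22.2
t 22.2 pos [0.4649 0.0467 0.2062] jaw -75.5 q1,q6 -3.7 69.8 w 0.0159 F [ 0.8 -0.5 -4.6]
 target 0.4485 0.1085 0.16 -103.4 -> shift [ 0.0024 -0.0608  0.0502] turn 27.9
 shift after turn [-0.0303 -0.0563  0.0462]
```

{"name": "arm_command", "arguments": {
  "motion": [0.05, 0, -0.03, 0.035, 0, 0.05, 0, -0.03, 0.035, 0, 0.05, 0, 0, 0, 7, 0.05, 0, 0, 0, 7, 0.05, 0, 0, 0, 7, 0.05, 0, 0, 0, 6.5, 0.05, 0, 0, 0, 0, 0.05, 0, 0, 0, 0, 0.05, 0, 0, 0, 0]
}}

```text
time_s: 22.95
ee_pos: [0.4509, 0.1013, 0.1399]
tcp_rot: [[0.968, -0.241, -0.067], [-0.238, -0.97, 0.046], [-0.076, -0.029, -0.997]]
contact_force: [0.9, -0.4, -4.5]
width: 0.0157
```

Run:
```python
from h import *
env.snapshot('wrist')
tilt(); look(['pad_magnet'],'w7'); go(.4485,.1085,.1,-103.4)
```

```text
z axis [-0.0667  0.0461 -0.9967] pos [0.451  0.1013 0.1399] q [0.051 0.423 2.022 0.072 0.763 1.81 ] qd [ 0.006 -0.006  0.002  0.001  0.001  0.017] tau [  0.3 -50.6 -18.1   0.2   0.3   0.1] time 23.0
t 23.1 pos [0.4507 0.1016 0.1401] jaw -104.0 q1,q6 2.9 103.8 w 0.0159 F [-0.3  0.4 -4.7]
 target 0.4485 0.1085 0.1 -103.4 -> shift [-0.0008 -0.005   0.0404] turn -0.6
 shift after turn [-0.0038 -0.0062  0.0401]
```

View pics/w7.png

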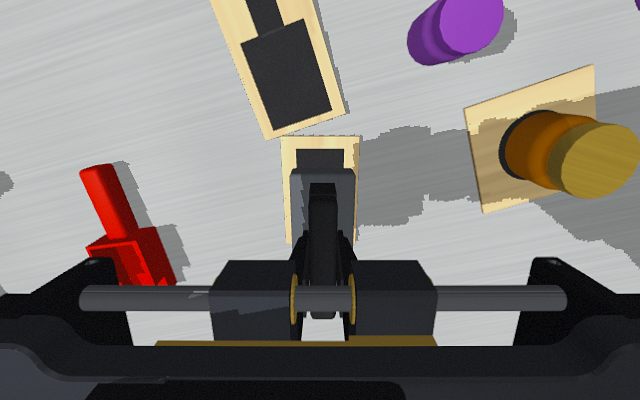

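{"name": "arm_command", "arguments": {
  "motion": [0.05, -0.001, -0.006, 0.03, -0.6, 0.05, 0, 0, 0.02, 0, 0.05, 0, 0, 0, 0, 0.05, 0, 0, 0, 0, 0.05, 0, 0, 0, 0, 0.05, 0, 0, 0, 0]
}}

```text
time_s: 23.6
ee_pos: [0.4499, 0.1098, 0.0918]
tcp_rot: [[0.972, -0.225, -0.062], [-0.223, -0.974, 0.046], [-0.071, -0.031, -0.997]]
contact_force: [0.0, 0.2, -5.5]
width: 0.0157
```

Run:
```python
from h import *
env.snapshot('wrist')
tilt(); o=env.get_obs(); img,d=env.snapshot('wrist'); P,uv=maskpts('wrist',np.ones(d.shape,bool),d,o)
s=(uv[:,0]>286)&(uv[:,0]<356)&(uv[:,1]>160)&(uv[:,1]<215)
q=P[s]; zc=o['ee_pos'][2]-.0408; q=q[abs(q[:,2]-zc)<.008]; A=np.c_[q[:,:2]-[.449,.1085],np.ones(len(q))]; print(len(q),q.mean(0),'slopes',np.linalg.lstsq(A,q[:,2],rcond=None)[0].round(3), cv2.minAreaRect(q[:,:2].astype(np.float32)*1000))
go(.45,.109,.072,-103.4)
```

```text
z axis [-0.0611  0.0465 -0.997 ] pos [0.4501 0.1098 0.0919] q [0.069 0.506 2.063 0.086 0.632 1.795] qd [ 0.    -0.001  0.003  0.001 -0.01   0.002] tau [  0.1 -51.8 -14.4   0.1   0.2  -0. ] time 23.65
2001 [0.48035148 0.10439191 0.05166703] slopes [-0.073  0.054  0.054] ((476.9688720703125, 105.06587219238281), (44.040992736816406, 29.04248809814453), 76.9315414428711)
t 23.7 pos [0.45   0.1098 0.0919] jaw -103.0 q1,q6 3.9 102.9 w 0.0157 F [-0.5 -0.1 -4.4]
 target 0.45 0.109 0.072 -103.4 -> shift [0.0015 0.0014 0.0198] turn 0.4
 shift after turn [0.0001 0.0008 0.0199]
```

{"name": "arm_command", "arguments": {
  "motion": [0.05, 0.002, 0.003, 0.01, 0, 0.05, 0, 0, 0.007, 0, 0.05, 0, 0, 0.002, 0]
}}

```text
time_s: 23.95
ee_pos: [0.4513, 0.1069, 0.073]
tcp_rot: [[0.973, -0.226, -0.057], [-0.223, -0.974, 0.047], [-0.066, -0.033, -0.997]]
contact_force: [-0.3, 0.3, -5.7]
width: 0.0157
```

Run:
```python
from h import *
env.snapshot('wrist'); tilt(); go(.4515,.107,.069,-103.4)
```

```text
z axis [-0.0572  0.0467 -0.9973] pos [0.4511 0.107  0.0728] q [0.063 0.541 2.077 0.092 0.579 1.782] qd [ 0.001 -0.013 -0.008 -0.002  0.027  0.006] tau [  0.2 -55.2 -13.7   0.1   0.1  -0. ] time 24.0
t 24.0 pos [0.4511 0.107  0.0728] jaw -103.0 q1,q6 3.6 102.1 w 0.0158 F [-0.   0.  -5.1]
 target 0.4515 0.107 0.069 -103.4 -> shift [0.0006 0.     0.0038] turn 0.4
 shift after turn [ 0.0004 -0.0001  0.0038]
```

{"name": "arm_command", "arguments": {
  "motion": [0.05, 0, 0, 0.002, 0, 0.05, 0, 0, 0.001, 0, 0.05, 0, 0, 0.001, 0]
}}

```text
time_s: 24.25
ee_pos: [0.4507, 0.1071, 0.0681]
tcp_rot: [[0.972, -0.226, -0.058], [-0.223, -0.974, 0.047], [-0.067, -0.032, -0.997]]
contact_force: [-2.5, 3.4, 3.3]
width: 0.0157
```

Run:
```python
from h import *
tilt(); go(.4515,.107,.069,-103.4)
```

```text
z axis [-0.0582  0.0467 -0.9972] pos [0.4507 0.1071 0.0681] q [0.063 0.55  2.08  0.094 0.568 1.78 ] qd [ 0.004  0.022  0.011  0.01  -0.026 -0.006] tau [ -0.5 -52.4 -12.9  -0.   -0.1   0. ] time 24.25
t 24.25 pos [0.4507 0.1071 0.0681] jaw -103.0 q1,q6 3.6 102.0 w 0.0157 F [-2.5  3.4  3.3]
 target 0.4515 0.107 0.069 -103.4 -> shift [ 0.0007 -0.0001 -0.0009] turn 0.4
 shift after turn [ 0.0008 -0.0001 -0.0009]
```

{"name": "arm_command", "arguments": {
  "motion": [0.3, 0, 0, 0, 0, 0.6, 0, 0, 0, 0, 0.6, 0, 0, 0, 0, 0.6, 0, 0, -0.01, 0, 0.6, 0, 0, -0.03, 0, 0.6, 0, 0, -0.04, 0, 0.6, 0, 0, -0.035, 0, 0.6, 0, 0, -0.015, 0, 0.6, 0, 0, -0.005, 0]
}}

```text
time_s: 25.0
ee_pos: [0.4589, 0.1006, 0.2092]
tcp_rot: [[0.973, -0.225, -0.058], [-0.223, -0.974, 0.046], [-0.067, -0.032, -0.997]]
contact_force: [0.1, -0.7, -0.6]
width: 0.0564
```

Run:
```python
from h import *
for i in range(6): env.snapshot('wrist')
tilt(); img,d,o=look(['magnet_grip','pad_scoop','scoop_grip'],'w8')
P,uv=maskpts('wrist',np.ones(d.shape,bool),d,o)
n=(abs(P[:,0]-.449)<.07)&(abs(P[:,1]-.1085)<.06)
for lo,hi in((.058,.075),(.019,.032)):
    B=P[n&(P[:,2]>lo)&(P[:,2]<hi)]; print(lo,len(B),B.mean(0).round(4),cv2.minAreaRect(B[:,:2].astype(np.float32)*1000))
c=img[uv[:,1],uv[:,0]]; r=(c[:,0]>90)&(c[:,1]<60)&(c[:,2]<60); S=P[r&(P[:,0]<.6)&(P[:,1]>.2)]; print('red',len(S),cv2.minAreaRect(S[:,:2].astype(np.float32)*1000))
H=S[(S[:,2]>.015)]; np.save('red.npy',S)
go(.485,.325,.2,0)
```

```text
z axis [-0.0654  0.0459 -0.9968] pos [0.4575 0.1006 0.205 ] q [0.049 0.331 1.939 0.061 0.936 1.809] qd [ 0.     0.002 -0.003 -0.001  0.005  0.001] tau [  0.  -46.6 -21.6   0.1   0.1  -0. ] time 25.3
magnet_grip 0.82 [302. 146. 342. 231.] top z 0.068 rect all [439.3 110.2] [ 45.8 106.8] 77.2 | top [448.4 109.3] [15.6 77. ] 77.3 circ [448.3 108.7] 38.7 rgb [66. 68. 72.]
pad_scoop 0.83 [231.   0. 346. 137.] top z 0.009 rect all [584.6 112.9] [143.2  81.4] 4.5 | top [584.6 112.9] [143.2  81.4] 4.5 circ [585.  112.7] 80.7 rgb [134. 124.  99.]
scoop_grip 0.68 [127. 155. 200. 266.] top z 0.036 rect all [455.4 336.6] [ 86.4 150.5] 83.5 | top [461.4 320.8] [ 58.  126.7] 82.4 circ [459.3 320.1] 65.6 rgb [145.  14.   6.]
scoop_grip 0.4 [473. 118. 571. 185.] top z 0.078 rect all [ 434.4 -121. ] [113.9  69. ] 66.4 | top [447.4 -98.8] [54.4 54.6] 33.8 circ [447.6 -99.4] 28.2 rgb [127.  95.  28.]
0.058 1101 [0.451  0.1083 0.0672] ((448.3876953125, 109.27162170410156), (15.63238525390625, 76.96699523925781), 77.2949447631836)
0.019 1790 [0.4535 0.1069 0.0274] ((448.0697326660156, 109.1718521118164), (43.964942932128906, 89.20639038085938), 77.13552856445312)
red 4070 ((453.8894348144531, 322.1497802734375), (57.33326721191406, 150.08860778808594), 84.0041732788086)
t 25.5 pos [0.4579 0.1006 0.2056] jaw -103.0 q1,q6 2.8 103.6 w 0.0573 F [ 0.1 -0.  -0.4]
 target 0.485 0.325 0.2 0 -> shift [-0.0232 -0.2244  0.0141] turn 77.0
 shift after turn [-0.2244 -0.0271  0.0056]
```

View pics/w8.png

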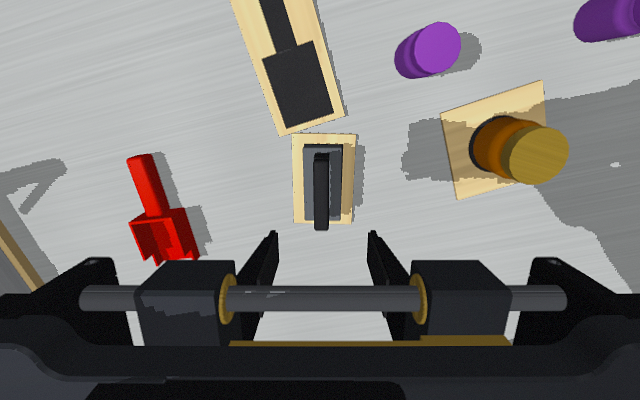

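Magnet is on its silhouette: (448,109) mm, long axis about −13°. The scoop is at about (160,210), handle pointing away. I'll go above its handle.

{"name": "arm_command", "arguments": {
  "motion": [0.6, 0, 0, 0, -7, 0.6, 0.001, -0.02, 0, 0, 0.6, 0.001, -0.035, 0, 0, 0.6, 0.001, -0.04, 0, 0, 0.6, 0.001, -0.041, 0, 0, 0.6, 0.001, -0.04, 0, 0, 0.6, 0.001, -0.025, 0, 0, 0.6, 0.001, -0.01, 0.02, 0, 0.6, 0, -0.003, 0.04, 0, 0.6, 0, 0, 0.03, 0]
}}

```text
time_s: 26.33
ee_pos: [0.4833, 0.3289, 0.1227]
tcp_rot: [[0.993, -0.099, -0.058], [-0.097, -0.994, 0.05], [-0.063, -0.044, -0.997]]
contact_force: [-0.5, 0.7, -1.6]
width: 0.0573
```

{"name": "arm_command", "arguments": {
  "motion": [0.6, 0, 0, 0, 0, 0.6, 0, 0, 0, 0, 0.6, 0, 0, 0, 0, 0.6, 0, 0, 0, 0, 0.6, 0, 0, 0, 0, 0.6, 0, 0, 0, 0]
}}

```text
time_s: 26.83
ee_pos: [0.4826, 0.3284, 0.1214]
tcp_rot: [[0.993, -0.099, -0.064], [-0.097, -0.994, 0.048], [-0.068, -0.041, -0.997]]
contact_force: [0.1, -0.2, -0.5]
width: 0.0572
```

```bash
cat > s.py <<'E'
from h import *
env.snapshot('wrist'); tilt()
o=env.get_obs(); img,d=env.snapshot('wrist'); P,uv=maskpts('wrist',np.ones(d.shape,bool),d,o)
c=img[uv[:,1],uv[:,0]].astype(int); r=(c[:,0]>80)&(c[:,1]<60)&(c[:,2]<60); S=P[r]
S=S[(S[:,2]>.01)&(S[:,2]<.05)]
print('red',len(S),cv2.minAreaRect(S[:,:2].astype(np.float32)*1000))
H=S[(S[:,0]>.475)&(S[:,2]>.018)]; print('handle',len(H),cv2.minAreaRect(H[:,:2].astype(np.float32)*1000),'tipx',H[:,0].max(),'z',np.median(H[:,2]))
save('w9',img)
E
python3 - <<'E'
from s import *
go(.4887,.3184,.028,84)
E
```

```text
z axis [-0.0633  0.0479 -0.9968] pos [0.4826 0.3284 0.1215] q [0.454 0.58  1.76  0.095 0.839 2.058] qd [ 0.002  0.006  0.006  0.001 -0.005 -0.001] tau [  0.2 -59.7 -19.3   0.2   0.1  -0. ] time 26.88
red 3334 ((456.5602111816406, 322.8585205078125), (55.8238410949707, 144.6624298095703), 84.5222396850586)
handle 1515 ((501.3756103515625, 318.5892639160156), (21.546628952026367, 54.496307373046875), 84.46595001220703) tipx 0.528790186946285 z 0.02534549402892633
t 26.93 pos [0.4825 0.3285 0.1212] jaw -95.7 q1,q6 26.0 117.9 w 0.0569 F [-0.6 -0.4 -0.7]
 target 0.4887 0.3184 0.028 84 -> shift [0.0135 0.0132 0.092 ] turn 0.3
 shift after turn [0.0072 0.0093 0.0932]
```

View pics/w9.png

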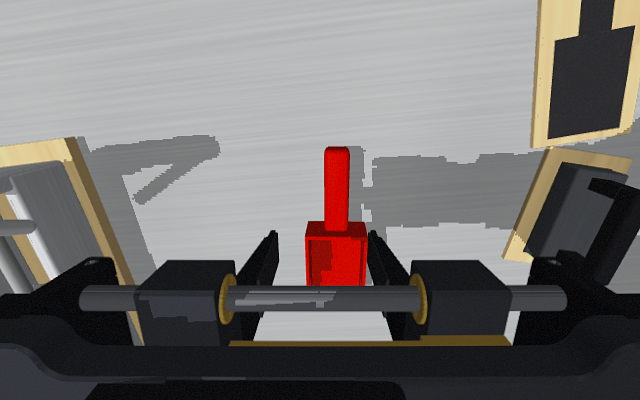

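{"name": "arm_command", "arguments": {
  "motion": [0.6, 0.008, 0.008, 0.015, 0, 0.6, 0.004, 0.003, 0.035, 0, 0.6, 0, 0, 0, 0, 0.6, 0, 0, 0, 0, 0.6, 0, 0, 0, 0]
}}

```text
time_s: 27.35
ee_pos: [0.4922, 0.3189, 0.0734]
tcp_rot: [[0.993, -0.1, -0.058], [-0.097, -0.994, 0.05], [-0.063, -0.044, -0.997]]
contact_force: [0.3, 0.1, -0.3]
width: 0.0571
```

Run:
```python
from h import *
env.snapshot('wrist'); tilt(); go(.4885,.3198,.028,84.5)
```

```text
z axis [-0.0569  0.0509 -0.9971] pos [0.4925 0.3191 0.074 ] q [0.432 0.65  1.787 0.104 0.738 2.023] qd [ 0.002 -0.008 -0.003  0.002 -0.009 -0.002] tau [ -0.1 -61.3 -16.8   0.1  -0.   -0. ] time 27.4
t 27.4 pos [0.4925 0.3191 0.074 ] jaw -95.7 q1,q6 24.8 115.9 w 0.0575 F [-0.5  0.9  0.5]
 target 0.4885 0.3198 0.028 84.5 -> shift [-0.0012  0.0018  0.0461] turn -0.2
 shift after turn [-0.0041 -0.0003  0.046 ]
```

{"name": "arm_command", "arguments": {
  "motion": [0.6, -0.001, 0.001, 0.02, 0, 0.6, 0, 0.001, 0.02, 0, 0.6, 0, 0, 0.004, 0]
}}

```text
time_s: 27.65
ee_pos: [0.4911, 0.3212, 0.035]
tcp_rot: [[0.994, -0.099, -0.049], [-0.096, -0.994, 0.055], [-0.054, -0.05, -0.997]]
contact_force: [-0.1, -0.1, 0.2]
width: 0.0572
```

Run:
```python
from h import *
env.snapshot('wrist'); tilt(); go(.4885,.3198,.028,84.5)
```

```text
z axis [-0.0482  0.0551 -0.9973] pos [0.4913 0.3214 0.0355] q [0.437 0.706 1.811 0.117 0.649 2.011] qd [-0.001 -0.023 -0.017 -0.006  0.033  0.003] tau [ -0.3 -64.3 -15.4   0.1  -0.2  -0. ] time 27.7
t 27.7 pos [0.4913 0.3214 0.0355] jaw -95.7 q1,q6 25.0 115.2 w 0.0572 F [ 0.5  0.1 -0.5]
 target 0.4885 0.3198 0.028 84.5 -> shift [-0.0023  0.0022  0.0075] turn -0.2
 shift after turn [-0.0027  0.0019  0.0075]
```

{"name": "arm_command", "arguments": {
  "motion": [0.6, -0.002, 0.002, 0.005, 0, 0.1, 0, 0, 0.003, 0, 0.1, 0, 0, 0.001, 0, 0.1, 0, 0, 0, 0, 0.1, 0, 0, 0, 0, 0.1, 0, 0, 0, 0, 0.1, 0, 0, 0, 0, 0.1, 0, 0, 0, 0, 0.1, 0, 0, 0, 0, 0.1, 0, 0, 0, 0],
  "squeeze": 25
}}

```text
time_s: 28.53
ee_pos: [0.4904, 0.3212, 0.0314]
tcp_rot: [[0.994, -0.098, -0.043], [-0.095, -0.994, 0.058], [-0.048, -0.054, -0.997]]
contact_force: [-0.1, -0.4, -0.3]
width: 0.022
```

Run:
```python
from h import *
env.snapshot('wrist'); tilt(); go(.6325,.1157,.15,-85.6)
```

```text
z axis [-0.0425  0.058  -0.9974] pos [0.4904 0.3212 0.0314] q [0.437 0.71  1.819 0.12  0.63  2.007] qd [-0.001  0.001  0.001 -0.     0.    -0.   ] tau [ -0.  -64.5 -15.2   0.1  -0.   -0. ] time 28.58
t 28.58 pos [0.4904 0.3212 0.0314] jaw -95.6 q1,q6 25.0 115.0 w 0.0221 F [ 0.6  0.1 -1.6]
 target 0.6325 0.1157 0.15 -85.6 -> shift [ 0.1552  0.184  -0.1363] turn -10.0
 shift after turn [ 0.1259  0.2158 -0.1186]
```

{"name": "arm_command", "arguments": {
  "motion": [0.1, 0, 0, -0.012, 0, 0.1, 0, 0, -0.03, 0, 0.1, 0, 0, -0.035, 0, 0.1, 0, 0, -0.025, 0, 0.1, 0, 0, -0.01, 0, 0.1, 0, 0, -0.005, 0]
}}

```text
time_s: 29.08
ee_pos: [0.4947, 0.3134, 0.1546]
tcp_rot: [[0.994, -0.098, -0.046], [-0.095, -0.994, 0.055], [-0.051, -0.051, -0.997]]
contact_force: [1.0, 0.6, -1.7]
width: 0.0223
```

Run:
```python
from h import *
for i in range(5): env.snapshot('wrist')
tilt(); go(.6325,.1157,.12,-85.6)
```

```text
z axis [-0.0506  0.0535 -0.9973] pos [0.4937 0.3132 0.1509] q [0.422 0.538 1.742 0.09  0.888 2.033] qd [0.004 0.01  0.002 0.001 0.001 0.001] tau [ -0.  -61.6 -22.    0.2   0.   -0. ] time 29.33
t 29.33 pos [0.4937 0.3132 0.1509] jaw -95.6 q1,q6 24.2 116.5 w 0.0219 F [-0.7 -0.1 -1.9]
 target 0.6325 0.1157 0.12 -85.6 -> shift [0.1585 0.1841 0.0133] turn -10.0
 shift after turn [0.1232 0.2075 0.0309]
```

{"name": "arm_command", "arguments": {
  "motion": [0.1, 0, 0, 0, -5, 0.1, 0, 0, 0, -5, 0.1, 0.012, 0.02, 0, 0, 0.1, 0.019, 0.032, 0, 0, 0.1, 0.021, 0.036, 0, 0, 0.1, 0.021, 0.036, 0, 0, 0.1, 0.021, 0.036, 0, 0, 0.1, 0.015, 0.026, 0, 0, 0.1, 0.008, 0.013, 0, 0, 0.1, 0.003, 0.005, 0, 0]
}}

```text
time_s: 30.17
ee_pos: [0.6297, 0.1148, 0.1188]
tcp_rot: [[0.993, 0.09, -0.072], [0.094, -0.994, 0.049], [-0.067, -0.055, -0.996]]
contact_force: [-1.4, -0.1, -0.3]
width: 0.0223
```

Run:
```python
from h import *
for i in range(3): env.snapshot('wrist')
tilt(); o=env.get_obs(); img,d=env.snapshot('wrist'); P,uv=maskpts('wrist',np.ones(d.shape,bool),d,o)
c=img[uv[:,1],uv[:,0]].astype(int); L=(P-o['ee_pos'])@np.array(o['tcp_rot'])
S=(c[:,0]>80)&(c[:,1]<60)&(c[:,2]<60)&(abs(L[:,0])<.15)&(abs(L[:,1])<.05)&(L[:,2]<.06)&(L[:,2]>-.03)
Q=P[S];print(len(Q),cv2.minAreaRect(Q[:,:2].astype(np.float32)*1000),Q.min(0),Q.max(0))
H=Q[L[S][:,0]>.012]; A=np.c_[H[:,:2]-H[:,:2].mean(0),np.ones(len(H))]; print('handle',len(H),cv2.minAreaRect(H[:,:2].astype(np.float32)*1000),np.linalg.lstsq(A,H[:,2],rcond=None)[0])
save('w10',img); go(.6325,.1157,.08,-85.6)
```

```text
z axis [-0.0717  0.0489 -0.9962] pos [0.6283 0.1173 0.1196] q [0.06  0.659 1.593 0.065 0.96  1.498] qd [ 0.026 -0.018  0.007  0.     0.001  0.002] tau [ -2.3 -67.2 -22.6   0.1   0.1  -0.1] time 30.32
5110 ((604.0977172851562, 119.29835510253906), (124.78368377685547, 43.79096603393555), 7.7119011878967285) [0.53959222 0.08962722 0.09222205] [0.66734182 0.13292336 0.12592162]
handle 1950 ((653.0402221679688, 120.63838958740234), (27.315027236938477, 21.236539840698242), 6.416452884674072) [-0.28344624  0.01085064  0.11157572]
t 30.37 pos [0.6281 0.118  0.1201] jaw -84.6 q1,q6 3.5 85.8 w 0.0222 F [-1.1  0.4 -1.1]
 target 0.6325 0.1157 0.08 -85.6 -> shift [0.0068 0.0049 0.0395] turn 1.0
 shift after turn [0.0042 0.0026 0.0401]
```

View pics/w10.png

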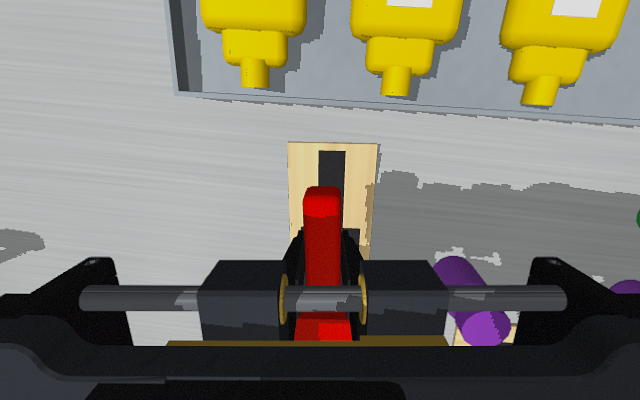

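{"name": "arm_command", "arguments": {
  "motion": [0.1, 0.005, 0.003, 0.02, 1, 0.1, 0.003, 0.001, 0.025, 0, 0.1, 0, 0, 0, 0, 0.1, 0, 0, 0, 0, 0.1, 0, 0, 0, 0, 0.1, 0, 0, 0, 0]
}}

```text
time_s: 30.87
ee_pos: [0.6304, 0.1258, 0.078]
tcp_rot: [[0.994, 0.085, -0.068], [0.089, -0.995, 0.049], [-0.064, -0.055, -0.996]]
contact_force: [-0.5, 0.4, -0.7]
width: 0.0219
```

Run:
```python
from h import *
for i in range(2): env.snapshot('wrist')
tilt(); go(.6345,.1147,.045,-85.6)
```

```text
z axis [-0.0678  0.0492 -0.9965] pos [0.6306 0.1255 0.0781] q [0.073 0.714 1.612 0.07  0.881 1.51 ] qd [-0.009  0.006 -0.001 -0.001 -0.005 -0.001] tau [  0.3 -69.6 -20.2   0.2   0.2   0. ] time 30.97
t 30.97 pos [0.6306 0.1255 0.0781] jaw -85.1 q1,q6 4.2 86.5 w 0.0225 F [ 0.4 -0.6 -0.5]
 target 0.6345 0.1147 0.045 -85.6 -> shift [0.005  0.0129 0.0322] turn 0.5
 shift after turn [0.003  0.0111 0.0331]
```

{"name": "arm_command", "arguments": {
  "motion": [0.1, 0.003, 0.01, 0.005, 0.5, 0.1, 0.002, 0.003, 0.012, 0, 0.1, 0, 0, 0.012, 0, 0.1, 0, 0, 0.002, 0]
}}

```text
time_s: 31.3
ee_pos: [0.6361, 0.113, 0.046]
tcp_rot: [[0.995, 0.075, -0.063], [0.078, -0.996, 0.049], [-0.059, -0.054, -0.997]]
contact_force: [-0.7, 0.7, -1.9]
width: 0.0224
```

Run:
```python
from h import *
for i in range(2): env.snapshot('wrist')
tilt(); go(.6345,.1147,.0375,-85.6)
```

```text
z axis [-0.0628  0.0494 -0.9968] pos [0.6364 0.1132 0.047 ] q [0.053 0.758 1.62  0.072 0.825 1.496] qd [ 0.006 -0.019 -0.013 -0.     0.013  0.002] tau [ -0.2 -70.4 -18.8   0.1  -0.   -0. ] time 31.4
t 31.4 pos [0.6364 0.1132 0.047 ] jaw -85.7 q1,q6 3.1 85.7 w 0.022 F [ 0.1  0.3 -0.6]
 target 0.6345 0.1147 0.0375 -85.6 -> shift [-0.0012 -0.0011  0.0097] turn -0.1
 shift after turn [-0.0018 -0.0016  0.0095]
```

{"name": "arm_command", "arguments": {
  "motion": [0.1, -0.001, -0.001, 0.005, 0, 0.1, 0, 0, 0.003, 0, 0.1, 0, 0, 0.002, 0]
}}

```text
time_s: 31.65
ee_pos: [0.6349, 0.1149, 0.0369]
tcp_rot: [[0.995, 0.076, -0.062], [0.079, -0.996, 0.05], [-0.058, -0.054, -0.997]]
contact_force: [-3.7, -3.0, 27.9]
width: 0.0221
```

Run:
```python
from h import *
tilt(); go(.6345,.1147,.0375,-85.6)
```

```text
z axis [-0.062   0.0496 -0.9968] pos [0.6349 0.1149 0.0369] q [0.056 0.771 1.628 0.074 0.804 1.497] qd [ 0.004  0.007  0.009 -0.001 -0.028 -0.004] tau [ -1.1 -63.2 -16.    0.1  -0.5   0.1] time 31.65
t 31.65 pos [0.6349 0.1149 0.0369] jaw -85.7 q1,q6 3.2 85.8 w 0.0221 F [-3.7 -3.  27.9]
 target 0.6345 0.1147 0.0375 -85.6 -> shift [-0.0005  0.0001 -0.0006] turn -0.1
 shift after turn [-0.0005  0.0002 -0.0006]
```

{"name": "arm_command", "arguments": {
  "motion": [0.5, 0, 0, 0, 0, 0.5, 0, 0, 0, 0, 0.5, 0, 0, 0, 0, 0.5, 0, 0, -0.01, 0, 0.5, 0, 0, -0.03, 0, 0.5, 0, 0, -0.04, 0, 0.5, 0, 0, -0.04, 0, 0.5, 0, 0, -0.03, 0, 0.5, 0, 0, -0.015, 0, 0.5, 0, 0, -0.005, 0]
}}

```text
time_s: 32.48
ee_pos: [0.6448, 0.1065, 0.2166]
tcp_rot: [[0.995, 0.076, -0.064], [0.08, -0.996, 0.049], [-0.06, -0.054, -0.997]]
contact_force: [-0.0, -0.1, 0.4]
width: 0.0476
```

Run:
```python
from h import *
for i in range(4): env.snapshot('wrist')
tilt(); o=env.get_obs(); img,d=env.snapshot('wrist'); save('w11',img); P,uv=maskpts('wrist',np.ones(d.shape,bool),d,o)
c=img[uv[:,1],uv[:,0]].astype(int); S=P[(c[:,0]>80)&(c[:,1]<60)&(c[:,2]<60)&(P[:,2]>.015)&(P[:,2]<.06)]
print(len(S),cv2.minAreaRect(S[:,:2].astype(np.float32)*1000),S.min(0),S.max(0))
H=S[S[:,0]>.61]; print(cv2.minAreaRect(H[:,:2].astype(np.float32)*1000),np.percentile(H[:,2],[5,50,95]))
h=H[H[:,2]>np.median(H[:,2])-.003]; A=np.c_[h[:,:2]-h[:,:2].mean(0),np.ones(len(h))]; print('slope',np.linalg.lstsq(A,h[:,2],rcond=None)[0])
img,d=env.snapshot('top'); save('top1',img[120:290,160:470]); 
for th in ['bottle_tray','brush','pad_scoop']:
    for r in env.regions_of('top',th)[:1]:
        P,_=maskpts('top',r['mask'],d); print(th,r['score'],np.median(P,0),cv2.minAreaRect(P[:,:2].astype(np.float32)*1000))
a=cv2.imread('pics/top1.png');w=cv2.imread('pics/w11.png'); a=cv2.resize(a,(640,351)); cv2.imwrite('pics/fin.png',cv2.resize(np.vstack([a,w[:249]]),(640,600)))
```

```text
z axis [-0.071   0.0488 -0.9963] pos [0.6435 0.1066 0.2115] q [0.043 0.577 1.474 0.057 1.16  1.511] qd [ 0.     0.019  0.008  0.    -0.     0.001] tau [ -0.  -69.1 -26.8   0.2   0.2  -0. ] time 32.68
1890 ((525.5609741210938, 39.49958801269531), (326.0352478027344, 126.9912338256836), 48.45820617675781) [ 0.46332683 -0.12349938  0.01504276] [0.67341659 0.13982465 0.05852793]
((641.2266845703125, 115.75127410888672), (63.89554977416992, 21.770769119262695), 3.8690078258514404) [0.02750543 0.03133411 0.03268502]
slope [-0.00162893 -0.0017556   0.03134136]
bottle_tray 0.75 [ 0.80043412 -0.02454559  0.02110161] ((789.458740234375, 23.329849243164062), (155.82623291015625, 471.5061950683594), 3.364473819732666)
brush 0.68 [ 0.49684145 -0.5155489   0.01724836] ((475.3485412597656, -528.6715087890625), (198.97763061523438, 45.50993347167969), 27.421030044555664)
pad_scoop 0.6 [0.58341092 0.08041583 0.00612424] ((594.457275390625, 66.79846954345703), (73.21055603027344, 163.69459533691406), 81.02272033691406)
```

View pics/fin.png

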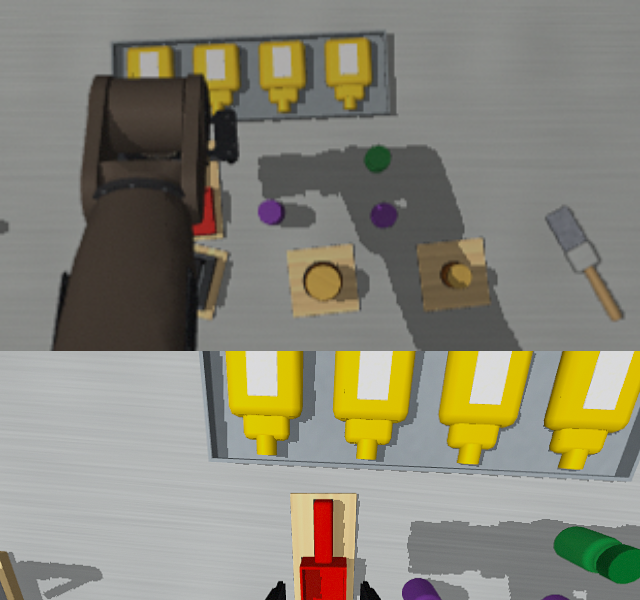

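Scoop lies flat: handle angle 3.9°, tip at x 0.673. Tray and brush have not moved. Handing in.

```bash
python3 -c "
from h import env
print(env.close_job())"
```

```text
the job is handed in; nothing more can be done
None
```

All four things are on their pads and the job is handed in, at about 33 s of the 115 s allowed. No verdict was reported, so the figures below are my own last camera checks.

| Thing | Centre off its pad or silhouette | Other checks |
|---|---|---|
| Wide jar | about 2 mm | lid top at the height of a jar standing on the pad |
| Slim jar | about 1 mm | lid top at the height of a jar standing on the pad |
| Magnet | about 1 mm | lying flat, turned −13° against the silhouette's −13.5° |
| Scoop | about 1 mm at the grip point | flat (slope under 0.01), turned 3.9° against about 4.4°, handle over handle |

The tray and the brush measured within 2 mm of where they were at the start. The green and purple look-alikes were not touched. The gripper was clear of everything, about 0.2 m up, when I handed in.

- **Tilted tool:** it drifted to a tilt of up to about 0.09 rad during moves, and the moves allowed could not fully correct it. The jars, magnet and scoop were released on contact and settled; their lid heights or flatness afterwards looked right.
- **Blocked view:** in the last top picture the arm hid most of the scoop pad and part of the magnet pad. The scoop figures therefore come from the wrist camera, and the magnet's from its wrist check just after it was placed.

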